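# Load the engine cover in the spring-gate fixture and latch the gate

### The arm

A 6-joint arm with a two-finger parallel gripper is mounted at the origin on the work surface. World frame = base frame: x ahead of the robot, y to its left, z up, the work surface at z = 0. Lengths are in m, angles in degrees, forces in N, time in s.
With the tool pointing down it reaches from about 0.3 to 1 m from the base axis. Payload 5.1 kg.
Tool frame: the origin (TCP) lies at the very end of the fingers, on their centre line; the grasp point (between the pads) lies 19 mm behind it; z points along the fingers, y is the direction in which the jaws open and shut (so a half turn about z gives the same grasp; the last joint's range is limited). The gripper opens to 95 mm and grips with 3 to 60 N. Pads are 20 mm wide; open, the fingers measure 119 mm over their backs; the gripper's body (75 mm by 180 mm) begins 59 mm behind the grasp point.
Start: joints at [70.955, 7.093, 94.555, -0, 78.352, -4.733], TCP at [0.161, 0.63, 0.215] pointing down, gripper open.
Joint ranges: [-149.61, 149.61], [-58.7, 133.49], [1.44, 155.28], [-77.14, 257.14], [18.33, 153.61], [-166.67, 166.67]. Speed limits (degrees/s): [147.25, 147.25, 180, 180, 180, 180].

### API

Orientations are given as [roll, pitch, yaw] about the fixed x, y, z axes, in that order (R = Rz(yaw) Ry(pitch) Rx(roll)).
In Python, from station import robot gives the robot as it stands.
- The arm moves only by the shell command python3 -m handwheel 'ROWS' [FORCE]. ROWS is text: rows parted by semicolons, each of 5 numbers parted by spaces: the opening, from 0 (shut) to 1 (fully open), then the shift along the tool's x, y, z in mm, then the turn about the tool's z in rad. In form: fingers tx ty tz spin; .... A call has 1 to 20 rows; each row is the pose to reach, as a shift and turn from the pose commanded when the call began, along the tool's axes at that moment; what a row does not reach only later rows make up. A row lasts 1/8 s, in which the tool goes at most 62.5 mm and 10.7 degrees, less where a joint would pass 70% of its speed; a pose out of reach is approached as far as the arm can. A call with a gripper value outside its range is refused whole. The fingers move at their own pace and stop on an object; FORCE is the grip in N (left out, the last holds). Time passes only in rows, so rows that repeat a pose let the fingers close. It gives the time, the measured TCP pose, the force and the opening at its end, in the units of the state.
- robot.state(): the state, without advancing time (a new reading comes with each control period).
- robot.camera(name): name is "scene" or "side" or "wrist"; returns a dict with "image" (480x640x3 uint8, red, green, blue), "intrinsics" (3x3 intrinsics, pixels), "rvec" (rotation vector, rad) and "tvec" (3), from world to camera coordinates, as OpenCV has them; the wrist camera has in their place "T_tool_cam" (4x4, takes a point from camera to tool coordinates, whose origin is the TCP and whose axes are the flange's). Camera axes: x right, y down, z forward; pixel columns grow to the right and rows downward; lengths in m; the calibration is good to about 2 mm. A picture is of the moment at which its call begins: read the wrist's pose just before it. There is no depth.
- robot.hand_in(): hands the job in, once; it reports no verdict.
The state is a dict: "t": time; "joints": joint angles; "qd": joint speeds; "tau": joint torques, N m; "tcp_pos": TCP position; "orientation": TCP orientation; "force": force on the tool from outside, world axes, zero at the start; "torque": the same for the moment, N m; "width": finger opening in m.
Only numpy, scipy, OpenCV 4.12 (cv2) and the standard library are available. Lean on these libraries where they do the work, as an engineer would, in place of code of your own. Each camera call takes 0.05 s, during which the arm holds its last target.

### The job

Load the loose aluminium cover into the steel fixture so it is held for gasket scraping: hook its edge under the lip on the robot's side at a tilt, then swing the other edge down until the cover lies flat in the nest. Then pull the spring gate bar over and down against its spring, push it sideways under the catch while holding it down, and let it rise into the catch so that it stays latched when you let go. Leave the other parts and tools on the table where they are.

Things in the scene. Friction and masses are not known exactly. Their poses are not given: they have to be found in the camera images.
- fixture: Dark steel fixture bolted to the table. Origin: underside of its base, below the nest's centre; +x points away from the robot (yaw within 0.25 rad), +y left, z up. 'F' below means mm in this frame. Base plate F x -76..88, y -62..74, top z 32. Far stop F x 52..58, y -46..46, top z 41. Side rails with inner faces at F y +-50, x -25..45, top z 42.
- nest (a point): Centre of the nest's floor, 32 mm above the fixture's origin, axes as the fixture. The nest is 104 mm long (x -52..52) and 100 wide: 2 mm clear at each end of the cover, 5 mm at each side.
- lip (a point): Middle of the overhanging edge of the hook lip on the robot's side, at its underside: F (-40, -4, 45), 13 mm above the nest's floor; axes as the fixture. The lip overhangs the nest from its back wall (face at F x -52) by 12 mm, is 92 mm wide and 6 thick (top F z 51). The flat cover cannot be dropped in or slid in past it: only at a tilt.
- cover_grip (a point): On the rib of the loose aluminium cover (0.3 kg), 48 mm above its underside, 12 below the rib's top; x along the rib, y across, z up. Flange 100 (x) by 90 by 6 thick; raised block 56 by 74 up to 20; rib 50 by 12, from 20 to 60 above the underside: pinch it across. Alike under a half turn: either 90 mm edge may go under the lip. Starts flat on the table, its x within 0.5 rad of world x.
- gate (a joint): Hinge angle of the gate bar (10 mm square), rad. 0: standing, leaning 0.18 back from vertical away from the robot; grows as it is pulled over towards the robot and down; 1.75: level at F z 70, where it rests in the catch; end stop 1.85. Spring torque 0.45 x (angle + 0.8) N m towards 0: 2 N at the grip when standing, 7 N when level.
- gate_hinge (a point): On the hinge axis (along fixture y, at F x 72, z 70), in the middle of the bar; moves with the sideways shift. Two ears beside it reach up to F z 82.
- gate_slide (a joint): Sideways shift of the bar along its hinge axis, m, 0 to 0.026 towards the fixture's +y; the bar's centre line is at F y 24 mm + shift. Stays where left (1 N friction). From 0 to 0.003 the bar comes down past the open side of the catch; to pass under the catch lip it must be held at over about 1.80 rad while shifted; over 0.018 it is behind the lip and may rise to the roof.
- gate_grip (a point): Centre of the black grip block at the bar's end: 40 mm along the bar, 16 sideways, 18 thick, 170 mm from the hinge axis. Pinch it across its 16 mm; the bar swivels between the fingers and may creep up in them by 5 to 15 mm on the way down, so bring it down to its end stop (fingers farther down than reckoned). The frame turns with the bar: x along the bar, y sideways (as the hinge axis).
- catch (a point): Point under the catch roof where the latched bar touches it: F (-70, 50, 75). The catch, F x -76..-64, is an upside-down hook open to -y: post y 66..74; roof y 33..74, z 75..83; at the roof's right-hand edge a lip y 33..37 hangs down to z 69.
- rod1: Bystander: engine connecting rod, dark steel, 117 mm long, 20 high, lying between fixture and cover; leave it.
- rod2: Bystander: second connecting rod, lying farther back; leave it.
- hammer: Bystander: hammer lying on the left; leave it.
- wrench: Bystander: wrench lying behind the fixture or cover on the left; leave it.
- screwdriver: Bystander: screwdriver lying on the right; leave it.
- spray: Bystander: orange spray can, 66 mm across, 190 high, standing at the back right; leave it.
- sprocket: Bystander: dark steel sprocket disc, 90 mm across, lying at the back; leave it.
There are look-alikes about, which are no part of the job. What is meant by the part that bears cover_grip is not turquoise, and is the smaller of those in its own colour. What is shaped like the fixture but pink is not meant.

How it is judged:
By the outcome, as a careful person would: the job done as asked, in the order asked, and still so for the second after the job is handed in, with the robot touching nothing.
It also fails if it takes over 72 s, if anything falls off the work surface, if the arm or the gripper's body presses on something with over 40 N, if the wrist force passes 120 N, or if a joint passes its speed limit or range.

## Working session

There is one attempt and no reset: what is moved stays moved. The work goes in short steps, Python scripts to look and compute and a shell command to move; the robot and the scene stay as the last step left them, time stands still between calls to the robot, and variables do not carry over. Pictures are saved under pics/ and viewed, and the job is handed in when it is done.

I'll start with the state and the pictures from all three cameras.

```bash
ls; mkdir -p pics; python3 - <<'E'
from station import robot
import cv2
s=robot.state();print({k:s[k] for k in s})
for n in("scene","side","wrist"):
    c=robot.camera(n);cv2.imwrite(f"pics/a_{n}.png",c["image"][:,:,::-1])
    print(n,c["intrinsics"],{k:c[k] for k in c if k not in("image","intrinsics")})
E
```

```text
pics
{'t': 0.0, 'joints': array([ 7.09553071e+01,  7.13336188e+00,  9.46308728e+01, -2.98829585e-03,
        7.83511638e+01, -4.73450579e+00]), 'qd': array([-0.04693805,  0.10977511,  0.10129773,  0.08668022,  0.0225762 ,
        0.08065321]), 'tau': array([ 1.28608517e-03, -4.17611647e+01, -3.59929562e+01,  7.74394325e-02,
        4.94244020e-02, -1.80602783e-04]), 'tcp_pos': array([0.16052224, 0.62922925, 0.21342166]), 'orientation': array([-1.79884754e+02, -6.60928965e-03,  1.65690413e+02]), 'force': array([0.01354531, 0.11310122, 0.33834707]), 'torque': array([ 0.05860005, -0.00135678, -0.00442917]), 'width': 0.09486528102938033}
scene [[437.62100238   0.         321.21750578]
 [  0.         437.62100238 233.26988631]
 [  0.           0.           1.        ]] {'rvec': array([ 2.07437296,  1.72020618, -0.4474466 ]), 'tvec': array([-0.108692  , -0.32805618,  1.44709649])}
side [[463.57390181   0.         325.99931286]
 [  0.         463.57390181 242.81476042]
 [  0.           0.           1.        ]] {'rvec': array([ 0.06590745, -2.9425263 ,  1.08834453]), 'tvec': array([0.49160883, 0.11680346, 1.18364978])}
wrist [[404.80443327   0.         326.84013   ]
 [  0.         404.80443327 234.18661856]
 [  0.           0.           1.        ]] {'T_tool_cam': array([[-1.17956238e-03, -9.57470930e-01, -2.88527343e-01,
         8.09913236e-02],
       [ 9.99999284e-01, -1.07173992e-03, -5.31671346e-04,
         6.92395951e-04],
       [ 1.99833587e-04, -2.88527764e-01,  9.57471509e-01,
        -1.69157179e-01],
       [ 0.00000000e+00,  0.00000000e+00,  0.00000000e+00,
         1.00000000e+00]])}
```

View pics/a_scene.png

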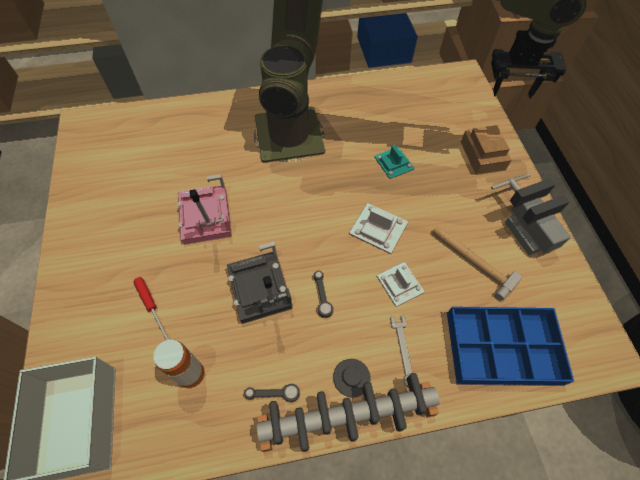

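View pics/a_side.png

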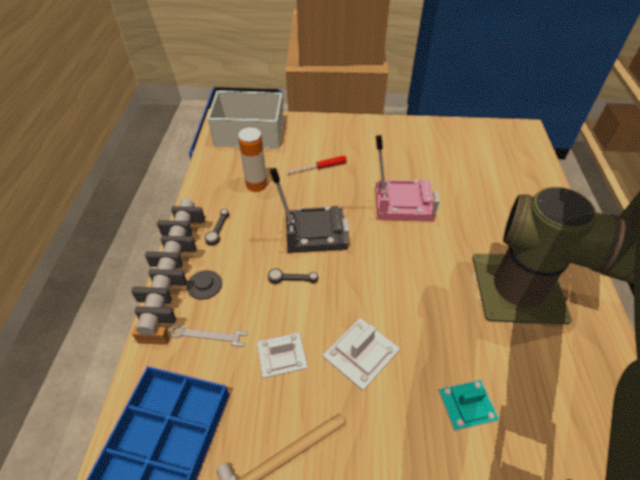

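View pics/a_wrist.png

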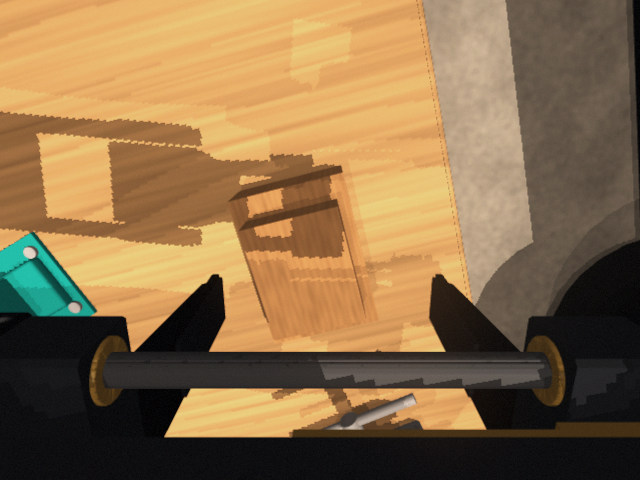

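The scene view shows the robot's side at the top. The dark fixture is at about (260,285) with its pink look-alike at (204,212). Two white covers sit at (380,228), the larger, and (401,284), the smaller, which is my target. The turquoise cover is at (395,161). I'll set up helpers and zoom in.

```bash
cat > h.py <<'E'
import numpy as np, cv2
from scipy.spatial.transform import Rotation as Rn
from station import robot
def cam(name):
    s=robot.state(); c=robot.camera(name); K=c["intrinsics"]
    if name=="wrist":
        T=np.eye(4);T[:3,:3]=Rn.from_euler('xyz',s["orientation"],degrees=True).as_matrix();T[:3,3]=s["tcp_pos"]
        W=T@c["T_tool_cam"]; Rc=W[:3,:3];o=W[:3,3]
    else:
        R=cv2.Rodrigues(c["rvec"])[0];Rc=R.T;o=-R.T@c["tvec"]
    return dict(im=c["image"][:,:,::-1].copy(),K=K,R=Rc,o=o,s=s)
def save(c,fn):
    cv2.imwrite(f"pics/{fn}.png",c["im"]); np.savez(f"pics/{fn}.npz",K=c["K"],R=c["R"],o=c["o"])
def load(fn):
    d=np.load(f"pics/{fn}.npz");return dict(im=cv2.imread(f"pics/{fn}.png"),K=d["K"],R=d["R"],o=d["o"])
def ray(c,uv):
    d=c["R"]@np.linalg.inv(c["K"])@np.array([uv[0],uv[1],1.]);return c["o"],d/np.linalg.norm(d)
def plane(c,uv,z):
    o,d=ray(c,uv);return o+d*(z-o[2])/d[2]
def tri(obs):
    A=np.zeros((3,3));b=np.zeros(3)
    for c,uv in obs:
        o,d=ray(c,uv);P=np.eye(3)-np.outer(d,d);A+=P;b+=P@o
    x=np.linalg.solve(A,b)
    return x,[round(1000*np.linalg.norm((np.eye(3)-np.outer(d,d))@(x-o)),1) for o,d in (ray(c,uv) for c,uv in obs)]
def proj(c,X):
    p=c["K"]@(c["R"].T@(np.asarray(X)-c["o"]));return p[:2]/p[2]
def crop(c,x0,y0,x1,y1,k,fn):
    cv2.imwrite(f"pics/{fn}.png",cv2.resize(c["im"][y0:y1,x0:x1],None,fx=k,fy=k,interpolation=cv2.INTER_CUBIC))
E
python3 - <<'E'
from h import *
for n in("scene","side"):
    c=cam(n);save(c,"b_"+n)
    if n=="scene": crop(c,210,230,450,350,3,"b1")
    else: crop(c,230,150,430,400,3 if 0 else 2.4,"b2")
    print(n,c["o"])
c=load("b_scene")
for uv in((260,285),(401,284),(380,228),(204,212),(322,293)): print(uv,plane(c,uv,.03).round(3))
E
```

```text
scene [ 1.00800078 -0.09647213  1.09002322]
side [0.47444244 0.70115736 0.96934608]
(260, 285) [ 0.533 -0.155  0.03 ]
(401, 284) [0.598 0.209 0.03 ]
(380, 228) [0.422 0.198 0.03 ]
(204, 212) [ 0.279 -0.285  0.03 ]
(322, 293) [0.585 0.    0.03 ]
```

View pics/b1.png

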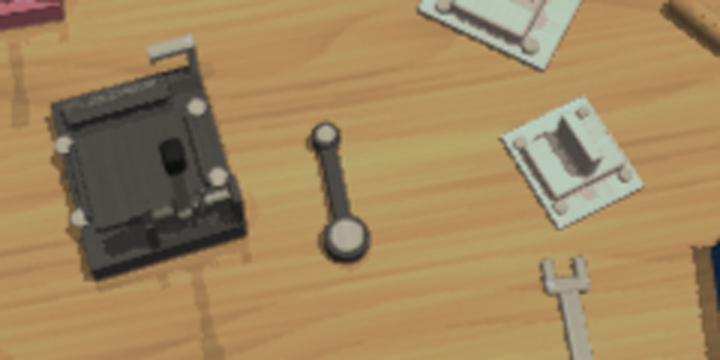

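View pics/b2.png

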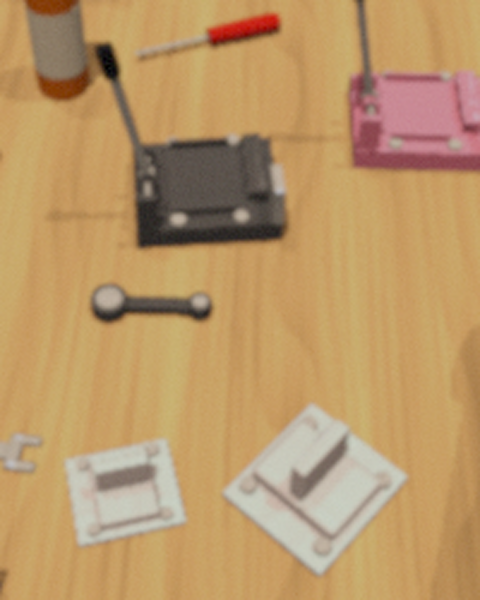

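```bash
cat >> h.py <<'E'
def todelta(dw,dyaw=0):
    s=robot.state();R=Rn.from_euler('xyz',s["orientation"],degrees=True).as_matrix()
    return (R.T@np.asarray(dw)*1000).round(1)
E
python3 - <<'E'
from h import *
c=load("b_scene")
P=np.array([plane(c,(210+u/3,230+v/3),.006)[:2] for u,v in((500,138),(585,97),(643,185),(560,228))])
print(P.round(3),P.mean(0).round(3))
for i in range(4):
    d=P[(i+1)%4]-P[i];print(np.linalg.norm(d).round(4),np.degrees(np.arctan2(d[1],d[0])).round(1))
P=np.array([plane(c,(210+u/3,230+v/3),.032)[:2] for u,v in((52,103),(198,70),(243,235),(95,272))])
print(P.round(3),P.mean(0).round(3))
for i in range(4):
    d=P[(i+1)%4]-P[i];print(np.linalg.norm(d).round(4),np.degrees(np.arctan2(d[1],d[0])).round(1))
t=np.array([0.59,0.2,0.26]);print(todelta(t-robot.state()["tcp_pos"]))
E
```

```text
[[0.554 0.158]
 [0.528 0.245]
 [0.622 0.271]
 [0.647 0.188]] [0.588 0.215]
0.0912 106.4
0.0969 15.7
0.0874 -73.2
0.0976 -162.1
[[ 0.459 -0.233]
 [ 0.449 -0.101]
 [ 0.612 -0.085]
 [ 0.622 -0.211]] [ 0.535 -0.158]
0.1327 94.0
0.1634 5.5
0.1264 -85.7
0.1644 -172.3
[-522.2 -310.1  -45.7]
```

```bash
python3 -m handwheel '1 -520 -310 -40 -0.53;1 -520 -310 -40 -0.53;1 -520 -310 -40 -0.53;1 -520 -310 -40 -0.53;1 -520 -310 -40 -0.53;1 -520 -310 -40 -0.53;1 -520 -310 -40 -0.53;1 -520 -310 -40 -0.53;1 -520 -310 -40 -0.53;1 -520 -310 -40 -0.53;1 -520 -310 -40 -0.53;1 -520 -310 -40 -0.53;1 -520 -310 -40 -0.53'; python3 - <<'E'
from h import *
s=robot.state();print(s["t"],s["tcp_pos"],s["orientation"],s["joints"].round(1),s["force"])
c=cam("wrist");save(c,"w1")
E
```

```text
t: 1.88
tcp_pos: [0.5871, 0.2019, 0.2545]
orientation: [180.0, -0.0, -163.9]
force: [-0.7, 0.4, -0.5]
width: 0.0953
1.875 [0.58707792 0.20192181 0.25453723] [ 1.79984811e+02 -1.89302705e-02 -1.63854182e+02] [ 14.    2.2  95.9   0.   81.9 -92.1] [-0.67102069  0.40526352 -0.45467777]
```

View pics/w1.png

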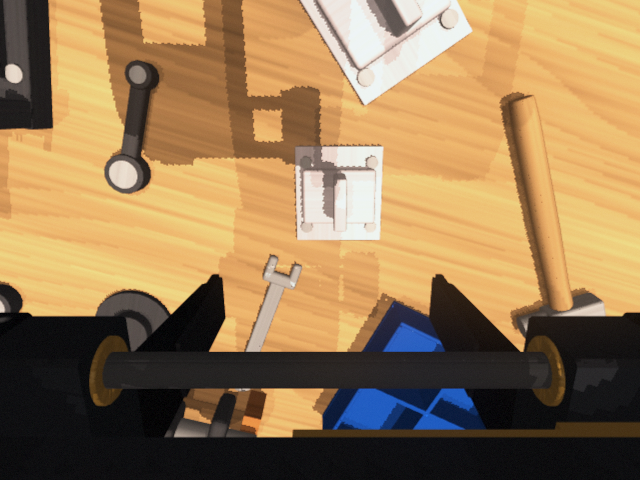

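The wrist view shows the target cover's flange at columns 295–382, rows 146–241, and the rib running up the picture at about column 341, rows 175–230. I'll measure it here, then take a second view from a shifted place.

```bash
cat >> h.py <<'E'
def flange(c,seed,z,thr=150,show=None):
    hsv=cv2.cvtColor(c["im"],cv2.COLOR_BGR2HSV)
    m=((hsv[:,:,1]<60)&(hsv[:,:,2]>thr)).astype(np.uint8)*255
    m=cv2.morphologyEx(m,cv2.MORPH_CLOSE,np.ones((9,9)))
    cs,_=cv2.findContours(m,cv2.RETR_EXTERNAL,cv2.CHAIN_APPROX_NONE)
    best=[k for k in cs if cv2.contourArea(k)>1500 and cv2.pointPolygonTest(k,seed,False)>=0][0]
    h=cv2.convexHull(best)
    w=np.array([plane(c,p[0],z)[:2] for p in h])
    return best,w,cv2.minAreaRect((w*1000).astype(np.float32))
E
python3 - <<'E'
from h import *
c=load("w1")
k,w,r=flange(c,(340,195),.006);print(cv2.boundingRect(k),r)
crop(c,270,120,410,260,4,"w1c")
s=robot.state();print(s["tcp_pos"])
E
```

```text
(295, 146, 88, 94) ((584.820068359375, 213.9114532470703), (98.61150360107422, 89.49786376953125), 16.1181697845459)
[0.58708737 0.20196598 0.2546065 ]
```

```bash
python3 -m handwheel '1 0 0 60 0;1 0 0 80 0;1 0 0 80 0;1 0 0 80 0'; python3 - <<'E'
from h import *
c=cam("wrist");save(c,"w2");print(c["s"]["tcp_pos"])
E
```

```text
t: 2.42
tcp_pos: [0.589, 0.2014, 0.1769]
orientation: [-180.0, 0.2, -163.9]
force: [0.9, 0.4, 0.3]
width: 0.0951
[0.5889655  0.20140047 0.17685721]
```

View pics/w1c.png

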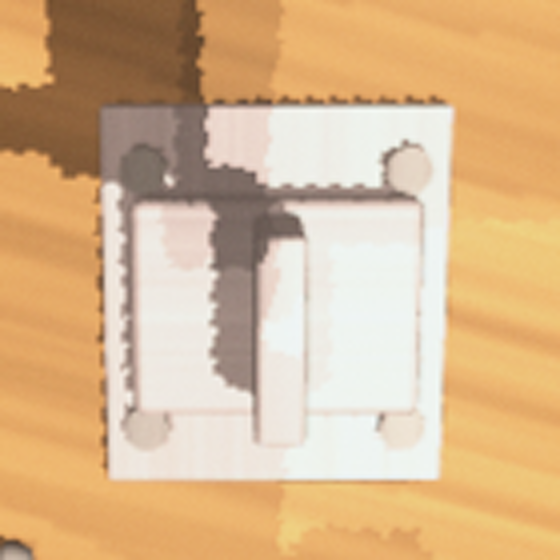

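View pics/w2.png

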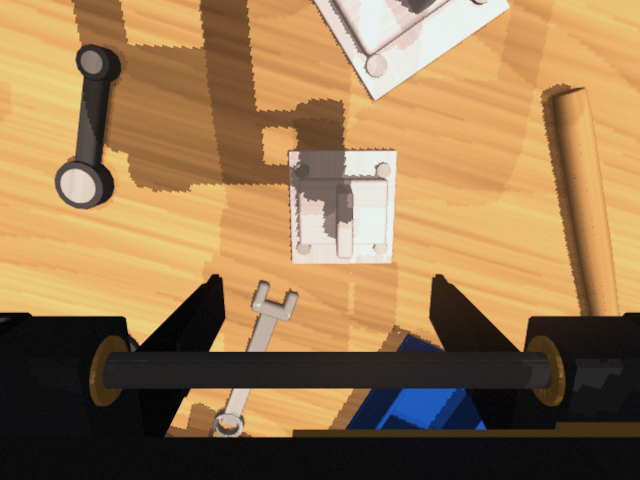

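```bash
python3 - <<'E'
from h import *
c=load("w2");crop(c,270,130,420,280,4,"w2c")
k,w,r=flange(c,(310,200),.006);print(cv2.boundingRect(k),r)
E
```

```text
(290, 151, 107, 113) ((585.1941528320312, 213.87637329101562), (98.81855773925781, 89.24407958984375), 16.111040115356445)
```

View pics/w2c.png

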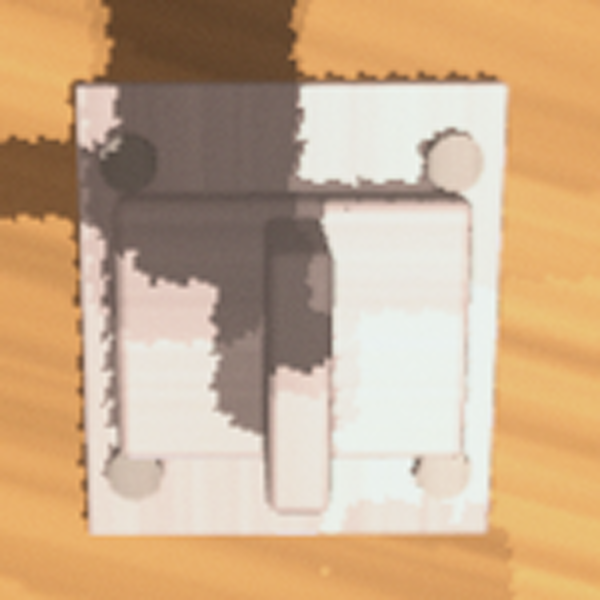

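```bash
python3 - <<'E'
from h import *
a,b=load("w1"),load("w2")
A=[(259,445),(303,445),(305,237),(258,237)];B=[(271,513),(326,513),(332,252),(268,252)]
X=[]
for p,q in zip(A,B):
    x,e=tri([(a,(270+p[0]/4,120+p[1]/4)),(b,(270+q[0]/4,130+q[1]/4))]);X.append(x);print(x.round(4),e)
X=np.array(X);print(X.mean(0))
for c,Q,o in((a,A,(270,120)),(b,B,(270,130))):
    P=np.array([plane(c,(o[0]+q[0]/4,o[1]+q[1]/4),.06)[:2] for q in Q]);m=P.mean(0)
    d1=P[0]-P[3];d2=P[1]-P[2];print(m.round(4),np.linalg.norm(d1).round(4),np.degrees(np.arctan2(*(d1+d2)[::-1])).round(1),np.linalg.norm(P[1]-P[0]).round(4))
s=robot.state()
y=np.radians(16.1);ux=np.array([np.cos(y),np.sin(y),0])
for off in(0,.01):
    t=np.array([.5853,.214,.029])+off*ux;print(off,t,todelta(t-s["tcp_pos"]))
E
```

```text
[0.6084 0.2156 0.0656] [np.float64(0.2), np.float64(0.2)]
[0.6057 0.2254 0.0653] [np.float64(0.2), np.float64(0.2)]
[0.561  0.2132 0.0532] [np.float64(0.2), np.float64(0.2)]
[0.5651 0.2028 0.047 ] [np.float64(0.3), np.float64(0.3)]
[0.58502451 0.21423912 0.05780178]
[0.585  0.2143] 0.0488 16.5 0.0103
[0.5851 0.2141] 0.0497 16.4 0.0103
0 [0.5853 0.214  0.029 ] [  0.9  13.3 148.3]
0.01 [0.59490779 0.21677315 0.029     ] [ -9.1  13.3 148.3]
```

The two views agree: the cover's centre is at (0.585, 0.214), yaw is 16.2° and the rib top is at about 0.058. Before grasping I'll view the fixture from two places.

```bash
python3 - <<'E'
from h import *
s=robot.state()
for t in([.52,-.13,.28],[.45,-.17,.2]):
    print(todelta(np.array(t)-s["tcp_pos"]))
E
```

```text
[ 157.9 -299.3 -103.3]
[ 236.5 -318.3  -23.6]
```

```bash
python3 -m handwheel '1 0 0 -60 0;1 0 0 -103 0.05;1 60 -60 -103 0.1;1 90 -120 -103 0.19;1 120 -180 -103 0.19;1 158 -230 -103 0.19;1 158 -290 -103 0.19;1 158 -299 -103 0.19;1 158 -299 -103 0.19;1 158 -299 -103 0.19'; python3 - <<'E'
from h import *
c=cam("wrist");save(c,"f1");print(c["s"]["tcp_pos"],c["s"]["orientation"])
E
```

```text
t: 3.72
tcp_pos: [0.5192, -0.1299, 0.2791]
orientation: [-180.0, 0.1, -174.8]
force: [-0.4, 0.9, -0.0]
width: 0.0952
[ 0.51916501 -0.12985157  0.27905834] [-1.79973398e+02  1.13817910e-01 -1.74830809e+02]
```

View pics/f1.png

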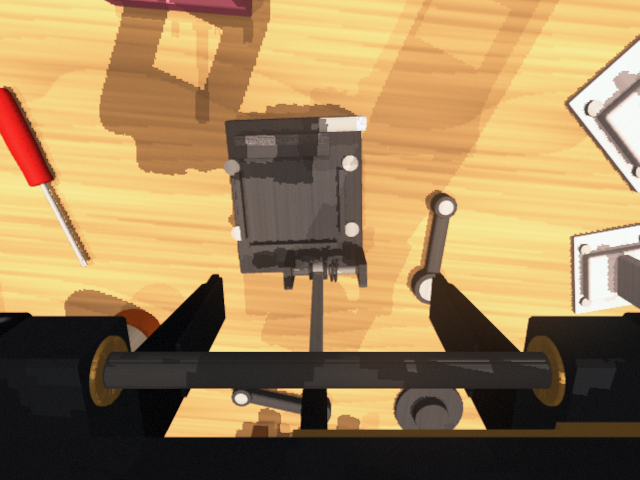

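The fixture is seen from above: base at columns 225–366, rows 118–288. The light catch roof is at (343,124), the hook lip near (280,145), and the gate bar comes down at about (317,270–350). I'll take a second view shifted towards the robot and lower.

```bash
python3 -m handwheel '1 60 -30 30 0;1 70 -30 60 0;1 70 -30 60 0;1 70 -30 60 0;1 70 -30 60 0'; python3 - <<'E'
from h import *
c=cam("wrist");save(c,"f2");print(c["s"]["tcp_pos"],c["s"]["orientation"])
def g(c):
    d=dict(c);l=cv2.cvtColor(c["im"],cv2.COLOR_BGR2LAB);l[:,:,0]=cv2.createCLAHE(4,(8,8)).apply(l[:,:,0]);d["im"]=cv2.cvtColor(l,cv2.COLOR_LAB2BGR);return d
crop(g(load("f1")),210,105,390,300,3,"f1c")
save(c,"f2")
E
```

```text
t: 4.4
tcp_pos: [0.4535, -0.1662, 0.2199]
orientation: [-179.9, 0.2, -174.8]
force: [0.7, 0.5, -0.2]
width: 0.0953
[ 0.45349681 -0.1662065   0.21990617] [-1.79904928e+02  1.72738237e-01 -1.74751348e+02]
```

View pics/f1c.png

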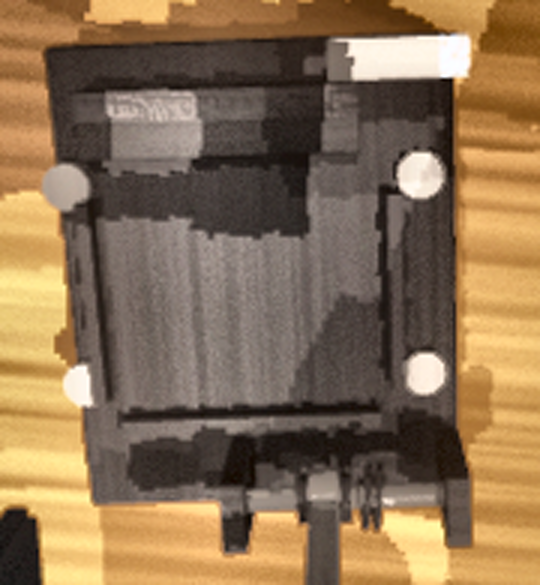

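View pics/f2.png

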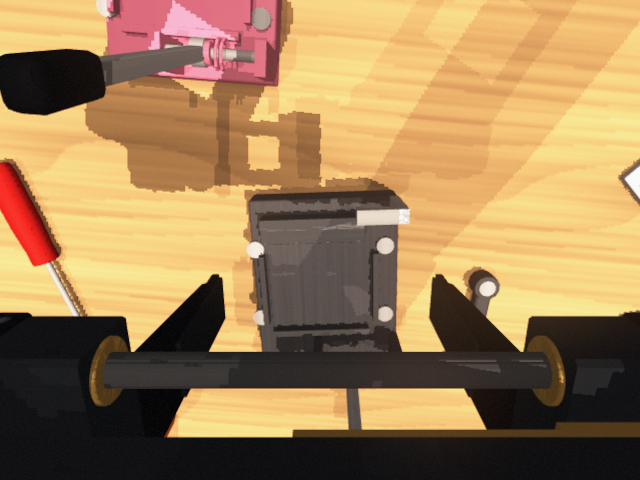

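```bash
python3 - <<'E'
from h import *
c=load("f1");d=dict(c);d["im"]=np.clip(c["im"].astype(float)*2.2,0,255).astype(np.uint8)
crop(d,220,110,375,205,5,"f1t");crop(d,220,200,375,295,5,"f1b")
c=load("f2");d=dict(c);d["im"]=np.clip(c["im"].astype(float)*2.2,0,255).astype(np.uint8)
crop(d,240,180,420,350,4,"f2c")
E
```

```text
(no output)
```

View pics/f1t.png

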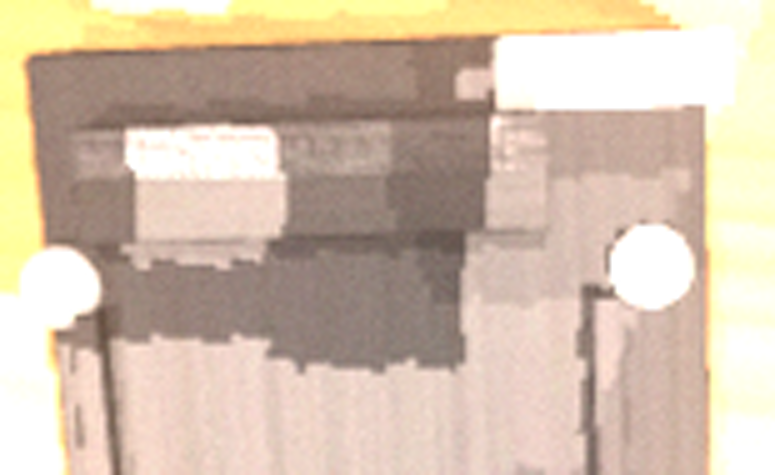

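View pics/f1b.png

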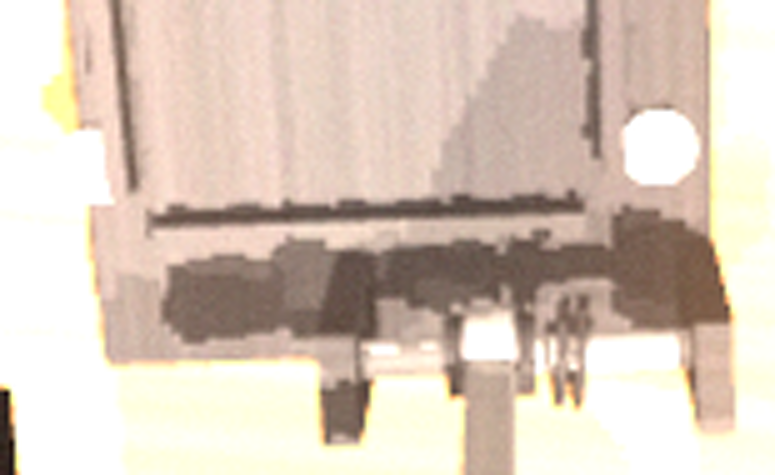

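View pics/f2c.png

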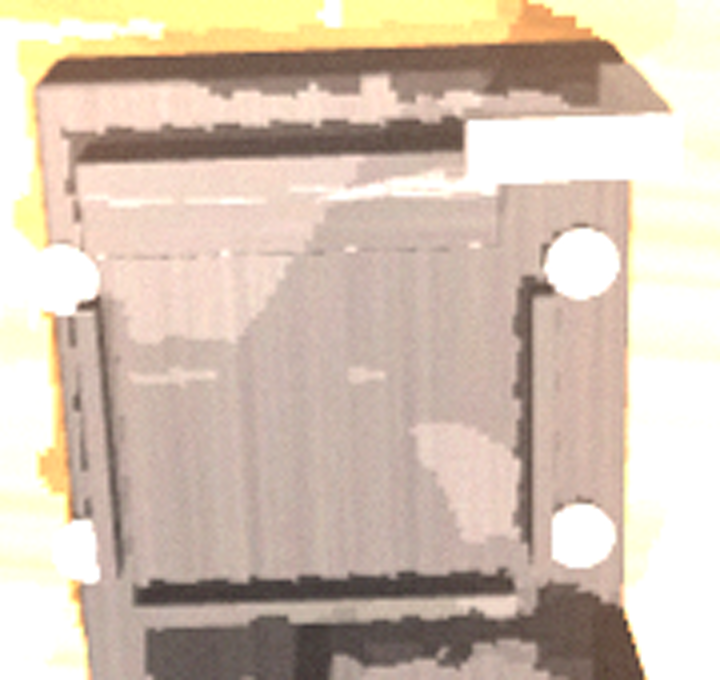

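```bash
cat > fix.py <<'E'
from h import *
from scipy.optimize import least_squares
a,b=load("f1"),load("f2")
t=lambda u,v:(a,(220+u/5-.4,110+v/5-.4)); q=lambda u,v:(a,(220+u/5-.4,200+v/5-.4)); f=lambda u,v:(b,(240+u/4-.4,180+v/4-.4))
N={'bTL':(-76,-62,32),'bBL':(88,-62,32),'r1':(-76,33,83),'r2':(-64,33,83),'r3':(-64,74,83),'lipR':(-40,42,51),'sL':(52,-46,41),'sR':(52,46,41),'rl1':(-25,-50,42),'rl2':(45,-50,42),'rr1':(-25,50,42),'rr2':(45,50,42)}
O=[('bTL',t(32,58)),('bBL',q(107,360)),('r1',t(494,36)),('r2',t(494,108)),('r3',t(735,105)),('lipR',t(547,242)),('sL',q(148,232)),('sR',q(582,212)),('rl2',q(125,188)),('rr2',q(600,156)),('rr1',t(600,288)),
('bTL',f(40,85)),('r1',f(465,112)),('r2',f(465,181)),('r3',f(681,181)),('lipR',f(498,243)),('sL',f(133,606)),('sR',f(517,596)),('rl1',f(95,305)),('rl2',f(120,578)),('rr1',f(533,293)),('rr2',f(533,560))]
def W(p,F):
    c,s=np.cos(p[2]),np.sin(p[2]);x,y,z=np.array(F)/1000
    return np.array([p[0]+c*x-s*y,p[1]+s*x+c*y,z+(p[3] if len(p)>3 else 0)])
def res(p,sel=None): return np.concatenate([proj(c,W(p,N[n]))-uv for n,(c,uv) in O])
if __name__=="__main__":
    for p0 in([.529,-.164,.09],[.529,-.164,.09,0]):
        r=least_squares(res,p0,loss='soft_l1');print(r.x.round(4),np.degrees(r.x[2]).round(2),np.abs(r.fun).mean().round(2))
    e=res(r.x).reshape(-1,2).round(1)
    for (n,(c,_)),x in zip(O,e):print(n,c is a,x)
    d={}
    for n,o in O:d.setdefault(n,[]).append(o)
    for n in d:
        if len(d[n])==2:
            x,er=tri(d[n]);print(n,x.round(4),"exp",W(r.x,N[n]).round(4),er)
E
python3 fix.py
```

```text
[ 0.5229 -0.1673  0.1225] 7.02 1.04
[ 0.5236 -0.1672  0.1224 -0.0028] 7.02 1.01
bTL True [-1.7 -1.1]
bBL True [-1.   1.3]
r1 True [0.1 0.7]
r2 True [0.6 0.5]
r3 True [-1.  -0.5]
lipR True [ 0.9 -2.9]
sL True [ 0.8 -1.6]
sR True [ 0.3 -0.4]
rl2 True [0.9 1.3]
rr2 True [0.3 4.7]
rr1 True [-1.4  1.8]
bTL False [-1.8 -1. ]
r1 False [0.7 2.2]
r2 False [ 0.8 -0.3]
r3 False [-1.2 -1.9]
lipR False [0.6 0.3]
sL False [ 1.2 -1.2]
sR False [-0.5 -1.3]
rl1 False [0.3 0.3]
rl2 False [-0.3  0. ]
rr1 False [-0.2  0.1]
rr2 False [-0.3  1.7]
bTL [ 0.4567 -0.2364  0.0285] exp [ 0.4557 -0.238   0.0292] [np.float64(0.0), np.float64(0.0)]
r1 [ 0.4436 -0.144   0.0751] exp [ 0.4441 -0.1437  0.0802] [np.float64(0.0), np.float64(0.0)]
r2 [ 0.4556 -0.143   0.0825] exp [ 0.456  -0.1422  0.0802] [np.float64(0.2), np.float64(0.2)]
r3 [ 0.4513 -0.1011  0.0842] exp [ 0.451  -0.1016  0.0802] [np.float64(0.2), np.float64(0.2)]
lipR [ 0.4825 -0.1302  0.0367] exp [ 0.4787 -0.1304  0.0482] [np.float64(0.7), np.float64(0.7)]
sL [ 0.5835 -0.2077  0.036 ] exp [ 0.5808 -0.2065  0.0382] [np.float64(0.1), np.float64(0.1)]
sR [ 0.5684 -0.1155  0.0428] exp [ 0.5696 -0.1152  0.0382] [np.float64(0.2), np.float64(0.2)]
rl2 [ 0.5707 -0.2107  0.0458] exp [ 0.5743 -0.2113  0.0392] [np.float64(0.4), np.float64(0.4)]
rr2 [ 0.5536 -0.1139  0.0514] exp [ 0.5621 -0.1121  0.0392] [np.float64(0.3), np.float64(0.3)]
rr1 [ 0.4905 -0.1204  0.0441] exp [ 0.4926 -0.1206  0.0392] [np.float64(0.9), np.float64(0.9)]
```

```bash
python3 - <<'E'
from fix import *
p=[.5233,-.1673,.1225]
M=dict(N);M.update({'bTR':(-76,74,32),'bBR':(88,74,32),'r4':(-76,74,83),'hinge':(72,24,70),'grip':(102.4,24,237.3),'bB0':(88,-62,0),'bR0':(88,74,0),'bTR0':(-76,74,0)})
for n,x0,y0,x1,y1,k in(("scene",215,235,305,330,6),("side",265,160,360,255,6)):
    c=load("b_"+n);im=cv2.resize(c["im"][y0:y1,x0:x1],None,fx=k,fy=k,interpolation=cv2.INTER_CUBIC);im=np.clip(im*1.6,0,255).astype(np.uint8)
    for m in M:
        u=(proj(c,W(p,M[m]))+.5-[x0,y0])*k;cv2.circle(im,tuple(int(v) for v in u),3,(0,0,255),1);cv2.putText(im,m,tuple(int(v)+4 for v in u),0,.35,(255,80,0),1)
    cv2.imwrite(f"pics/ov_{n}.png",im)
E
```

```text
(no output)
```

View pics/ov_scene.png

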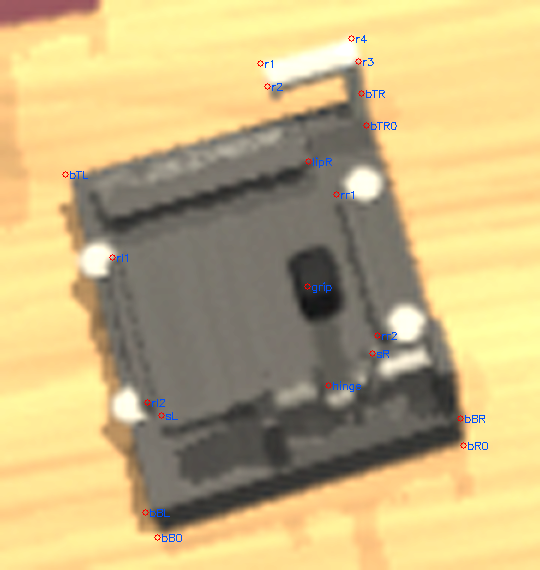

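View pics/ov_side.png

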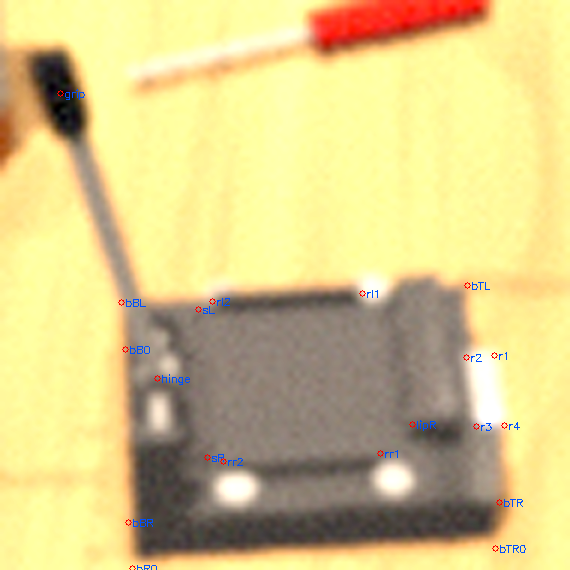

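```bash
python3 - <<'E'
from fix import *
p=[.5235,-.1668,.1222]
def F(x):
    c,s=np.cos(p[2]),np.sin(p[2]);d=x[:2]-p[:2];return np.array([c*d[0]+s*d[1],-s*d[0]+c*d[1]])*1000
for u,v in((335,250),(375,250),(325,335),(370,335),(325,380),(365,380),(345,440),(690,325),(730,325),(700,430),(715,245),(465,365),(512,365)):
    c,uv=q(u,v);print((u,v),{z:F(plane(c,uv,z/1000)).round(0).tolist() for z in(32,70,82)})
c=load("b_scene")
for u,v in((315,283),(297,262),(330,252),(302,310),(340,305)):
    print(F(plane(c,(215+u/6-.5,235+v/6-.5),.237)).round(1))
c=cam("scene");s=cam("side")
g1=(215+315/6-.5,235+283/6-.5);g2=(265+57/6-.5,160+93/6-.5)
x,e=tri([(c,g1),(s,g2)]);print("grip",x,F(x),e)
E
```

```text
(335, 250) {32: [61.0, -8.0], 70: [48.0, -4.0], 82: [44.0, -3.0]}
(375, 250) {32: [62.0, 0.0], 70: [49.0, 4.0], 82: [44.0, 5.0]}
(325, 335) {32: [81.0, -12.0], 70: [66.0, -7.0], 82: [62.0, -6.0]}
(370, 335) {32: [81.0, -2.0], 70: [67.0, 2.0], 82: [62.0, 3.0]}
(325, 380) {32: [92.0, -13.0], 70: [76.0, -8.0], 82: [71.0, -6.0]}
(365, 380) {32: [92.0, -4.0], 70: [76.0, 0.0], 82: [71.0, 2.0]}
(345, 440) {32: [106.0, -9.0], 70: [89.0, -5.0], 82: [84.0, -3.0]}
(690, 325) {32: [81.0, 68.0], 70: [66.0, 66.0], 82: [62.0, 65.0]}
(730, 325) {32: [82.0, 77.0], 70: [67.0, 74.0], 82: [62.0, 73.0]}
(700, 430) {32: [106.0, 70.0], 70: [89.0, 68.0], 82: [84.0, 67.0]}
(715, 245) {32: [63.0, 74.0], 70: [50.0, 71.0], 82: [46.0, 70.0]}
(465, 365) {32: [89.0, 19.0], 70: [74.0, 21.0], 82: [69.0, 21.0]}
(512, 365) {32: [89.0, 29.0], 70: [74.0, 30.0], 82: [69.0, 30.0]}
[101.5  26.6]
[91.8 22.5]
[91.5 34.6]
[110.1  19.7]
[112.3  32.8]
grip [ 0.6227648  -0.12784546  0.2404443 ] [103.27297639  26.56406323] [np.float64(0.2), np.float64(0.2)]
```

The fixture is at about (0.5235, −0.1668) with a yaw of 7°, and both the scene and side overlays agree within about 3 mm. The ears' front face is at F x of about 62. The gate grip triangulates to F (103, 26.6, 240), which matches the text. Next I'll grasp the cover 10 mm off-centre on its far side so that its near edge hangs low.

```bash
python3 - <<'E'
from h import *
s=robot.state();print(s["orientation"])
for t in([.5946,.2168,.13],[.5946,.2168,.029]): print(todelta(np.array(t)-s["tcp_pos"]), np.radians(s["orientation"][2]%360-196.2))
E
```

```text
[-1.79947638e+02  8.95315517e-02 -1.74781439e+02]
[-175.9  368.7   88.8] -0.19166226777358847
[-175.8  368.8  189.8] -0.19166226777358847
```

```bash
python3 -m handwheel '1 -20 60 0 0;0.5 -50 120 0 -0.05;0.5 -80 180 0 -0.1;0.5 -110 240 20 -0.15;0.5 -140 300 50 -0.19;0.5 -170 355 80 -0.19;0.5 -176 368.7 89 -0.19;0.5 -176 368.7 89 -0.19;0.5 -176 368.7 89 -0.19;0.5 -176 368.7 89 -0.19'; python3 - <<'E'
from h import *
s=robot.state();print(s["orientation"])
for t in([.5946,.2168,.029],): print(todelta(np.array(t)-s["tcp_pos"]), np.radians(s["orientation"][2]%360-196.2))
c=cam("wrist");save(c,"g1")
E
```

```text
t: 5.8
tcp_pos: [0.5945, 0.2159, 0.1302]
orientation: [-180.0, 0.1, -164.0]
force: [-0.3, 0.7, 0.5]
width: 0.0477
[-1.79987789e+02  1.23399581e-01 -1.64016761e+02]
[-1.000e-01  9.000e-01  1.012e+02] -0.0037831975138811966
```

View pics/g1.png

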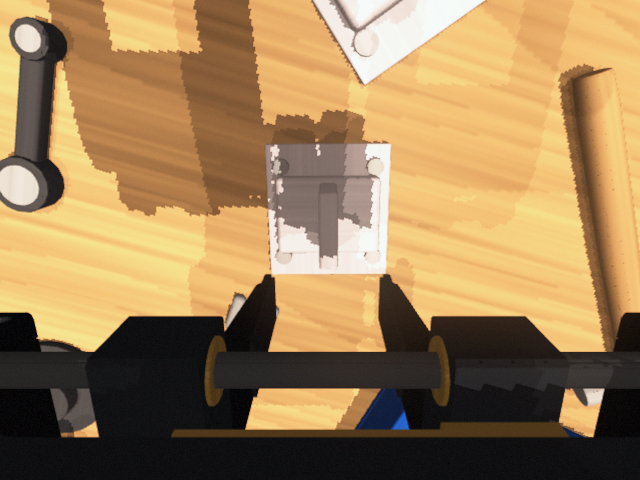

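The rib, at column 328, is centred between the fingers. I'll go down, close and lift a little.

```bash
python3 -m handwheel '0.5 0 1 50 0;0.5 0 1 90 0;0.5 0 1 101 0;0.5 0 1 101 0;0.5 0 1 101 0;0 0 1 101 0;0 0 1 101 0;0 0 1 101 0;0 0 1 101 0;0 0 1 101 0;0 0 1 101 0' 12; python3 -m handwheel '0 0 0 -20 0;0 0 0 -40 0;0 0 0 -60 0;0 0 0 -60 0;0 0 0 -60 0' 12;python3 - <<'E'
from h import *
for n in("wrist","side","scene"):
    c=cam(n);save(c,"l1"+n)
crop(load("l1side"),230,280,390,420,4,"l1s")
E
```

```text
t: 7.22
tcp_pos: [0.5936, 0.2175, 0.0277]
orientation: [-180.0, -0.0, -163.9]
force: [-0.5, -1.0, 0.8]
width: 0.0121
t: 7.85
tcp_pos: [0.5933, 0.2176, 0.0876]
orientation: [180.0, -0.0, -163.9]
force: [-1.0, 0.2, -3.5]
width: 0.0118
```

View pics/l1s.png

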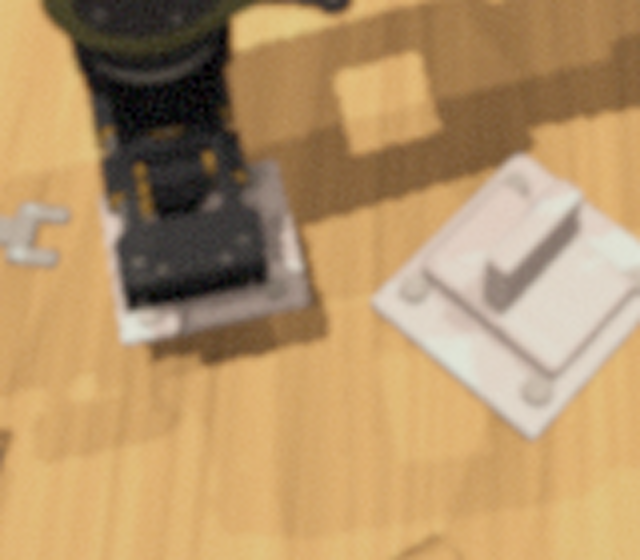

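View pics/l1wrist.png

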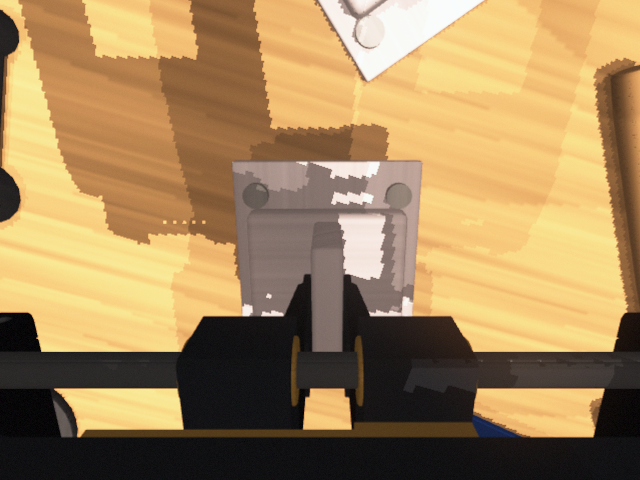

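At 12 N the cover hangs tilted only slightly: the near edge at row 161 spans columns 233–422, about 4°. I'll lower it a bit and ease the grip so that it swivels.

```bash
cat >> h.py <<'E'
def nearedge(c,l,r,v,w=90.):
    K=c["K"];zc=K[0,0]*w/(r-l);yc=(v-K[1,2])/K[1,1]*zc;xc=((l+r)/2-K[0,2])/K[0,0]*zc
    T=np.array([[-1.17956238e-03,-9.57470930e-01,-2.88527343e-01,80.99],[9.99999284e-01,-1.07173992e-03,-5.31671346e-04,.69],[1.99833587e-04,-2.88527764e-01,9.57471509e-01,-169.157]])
    return T@np.array([xc,yc,zc,1])
E
python3 -m handwheel '0 0 0 20 0;0 0 0 20 0;0 0 0 20 0' 6;python3 - <<'E'
from h import *
c=cam("wrist");save(c,"l2wrist");print(c["s"]["width"],c["s"]["force"])
print(nearedge(load("l1wrist"),233,422,161))
E
```

```text
t: 8.38
tcp_pos: [0.5931, 0.2175, 0.0666]
orientation: [180.0, -0.1, -163.9]
force: [-0.4, -0.7, -2.8]
width: 0.0121
0.01205580595812042 [-0.36801554 -0.69779907 -2.7643033 ]
[58.74053991  0.93908745 25.46453088]
```

View pics/l2wrist.png

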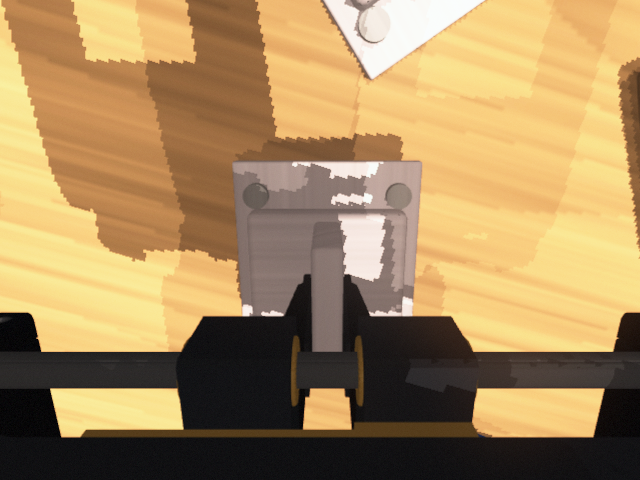

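```bash
python3 -m handwheel '0 0 0 12 0;0 0 0 12 0;0 0 0 12 0;0 0 0 12 0' 3;python3 - <<'E'
from h import *
c=cam("wrist");save(c,"l3wrist");print(c["s"]["width"],c["s"]["force"])
a=load("l2wrist")["im"];print(np.abs(a[150:320,230:430].astype(int)-c["im"][150:320,230:430]).mean())
E
```

```text
t: 8.93
tcp_pos: [0.5938, 0.2178, 0.056]
orientation: [180.0, 0.0, -163.9]
force: [-0.2, -0.1, -2.5]
width: 0.0119
0.011864300237230235 [-0.17000428 -0.08581325 -2.54046205]
6.017627450980392
```

View pics/l3wrist.png

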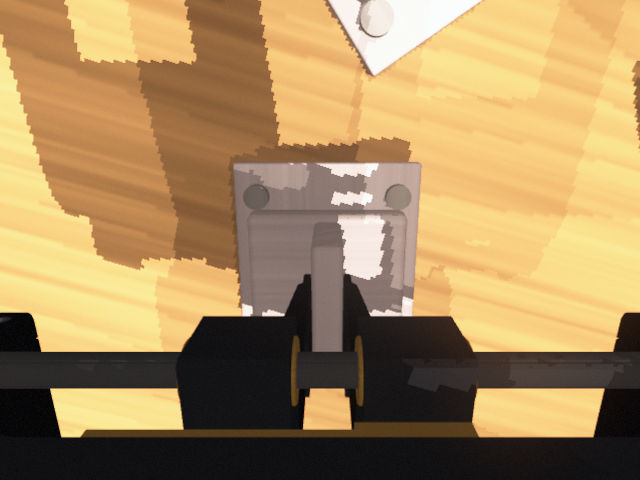

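The cover swivels hardly at all under its own weight, even at 3 N, so I need a step to press its far edge against. I'll measure the white knobs on the fixture, the nearest rod and the pink gate's grip to see where there is room.

```bash
python3 - <<'E'
from fix import *
p=[.5235,-.1668,.1222]
def F(x):
    c,s=np.cos(p[2]),np.sin(p[2]);d=x[:2]-p[:2];return np.array([c*d[0]+s*d[1],-s*d[0]+c*d[1]])*1000
for n,o in(("k1",[t(650,266),f(582,264)]),("k2",[q(660,147),f(584,536)]),("k3",[t(60,286),f(62,279)])):
    x,e=tri(o);print(n,x.round(4),F(x).round(1),e)
c,s=load("b_scene"),load("b_side")
x,e=tri([(c,(197,193)),(s,(380,142))]);print("pink",x,F(x),e)
for uv in((443,205),(425,290)): x=plane(a,uv,.02);print("rod",x.round(3),F(x).round(0))
w=load("w1")
for uv in((140,74),(126,174)): x=plane(w,uv,.02);print("rod",x.round(3),F(x).round(0))
E
```

```text
k1 [ 0.4859 -0.1095  0.0353] [-30.4  61.4] [np.float64(0.1), np.float64(0.1)]
k2 [ 0.5549 -0.1     0.0352] [39.4 62.5] [np.float64(0.2), np.float64(0.2)]
k3 [ 0.5007 -0.2287  0.0342] [-30.2 -58.7] [np.float64(0.0), np.float64(0.0)]
pink [ 0.36934592 -0.2606085   0.24522525] [-164.43942647  -74.31817237] [np.float64(1.0), np.float64(1.0)]
rod [ 0.524 -0.003  0.02 ] [ 20. 162.]
rod [ 0.625 -0.007  0.02 ] [120. 147.]
rod [0.525 0.003 0.02 ] [ 22. 168.]
rod [0.621 0.004 0.02 ] [118. 157.]
```

The knob at F (−30, 61) stands about 35 mm high and is a usable step, and the space beside it on the fixture's +y side is clear of rod1. I'll carry the cover there with its far edge towards −y, about 62 mm from the fixture's centre line.

```bash
python3 - <<'E'
from h import *
s=robot.state();print(s["tcp_pos"],s["orientation"])
for t in([.4732,-.0692,.14],[.4732,-.0692,.07]): print(todelta(np.array(t)-s["tcp_pos"]), np.radians(s["orientation"][2]%360-97))
E
```

```text
[0.59380237 0.21773631 0.05600102] [-1.79999901e+02  3.27987743e-02 -1.63948423e+02]
[ 195.2 -242.4  -84.1] 1.728776153464915
[ 195.2 -242.4  -14.1] 1.728776153464915
```

```bash
python3 -m handwheel '0 0 0 -30 0;0 0 0 -60 0.1;0 15 -20 -84 0.28;0 35 -45 -84 0.46;0 60 -75 -84 0.64;0 90 -110 -84 0.82;0 115 -145 -84 1.0;0 140 -175 -84 1.18;0 165 -205 -84 1.36;0 185 -230 -84 1.54;0 195 -242 -84 1.72;0 195 -242 -84 1.73;0 195 -242 -70 1.73;0 195 -242 -40 1.73;0 195 -242 -30 1.73;0 195 -242 -30 1.73' 10; python3 - <<'E'
from h import *
s=robot.state();print(s["orientation"],s["joints"].round(0))
for t in([.4732,-.0692,.065],): print(todelta(np.array(t)-s["tcp_pos"]), np.radians(s["orientation"][2]%360-97))
c=cam("wrist");save(c,"m1");
c=cam("side");save(c,"m1s");crop(c,230,150,430,320,4,"m1sc")
E
```

```text
t: 10.98
tcp_pos: [0.4748, -0.0652, 0.0858]
orientation: [179.8, -0.4, 97.0]
force: [3.1, 10.7, 2.3]
width: 0.0123
[179.78584746  -0.35506347  97.03027827] [-14.  -8. 123.   0.  65. -22.]
[-3.9 -2.2 20.8] 0.000528455566191088
```

View pics/m1.png

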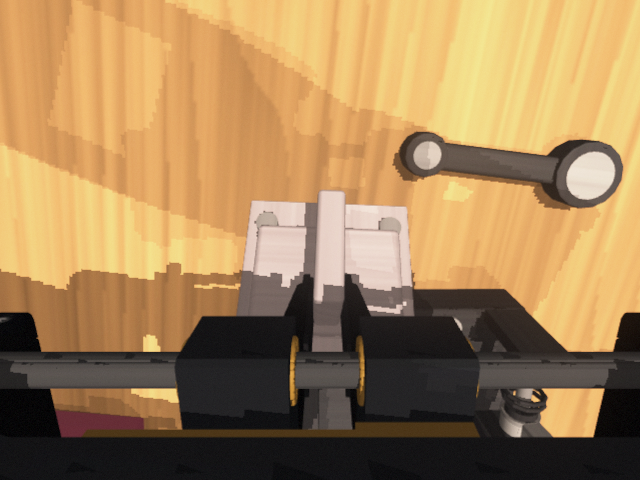

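View pics/m1sc.png

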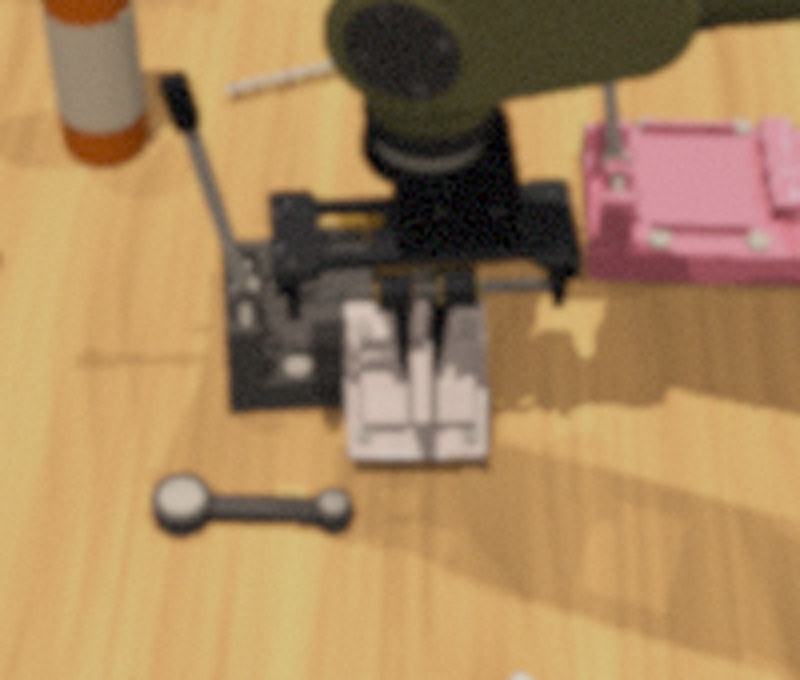

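```bash
python3 - <<'E'
from h import *
c=load("m1");e=nearedge(c,251.5,408.5,202.5);print(e)
print(nearedge(load("l3wrist"),234,421,163))
crop(c,230,180,430,330,4,"m1c")
# grip point in tool: (0,0,-19); flat near top edge at (59,.,21.7): angle change
import math
g=np.array([0,-19]);v0=np.array([59,21.7+19]);v=np.array([e[0],e[2]+19]);print(math.degrees(math.atan2(v[1],v[0])-math.atan2(v0[1],v0[0])),np.hypot(*v),np.hypot(*v0))
E
```

```text
[31.42587718  2.39748037 58.26887962]
[57.580948    0.94071986 27.26831732]
33.268931415332496 83.41501971388244 71.67628617611267
```

View pics/m1c.png

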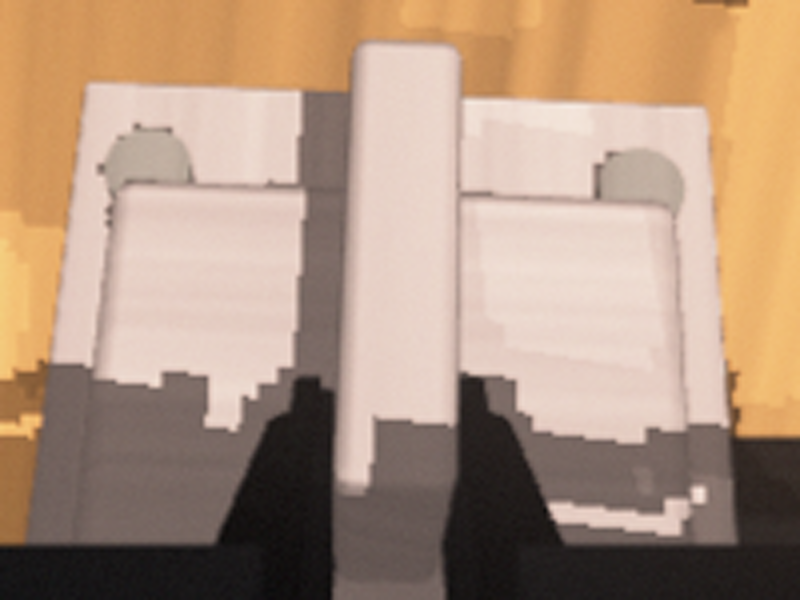

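The catch's post and roof lay within the cover's width, which I had overlooked. The far edge caught on the roof, and the cover has swung to about 30° in the grip. I'll back away up and outwards, then measure.

```bash
python3 -m handwheel '0 6 0 -10 0;0 12 0 -30 0;0 15 0 -60 0;0 15 0 -70 0;0 15 0 -70 0;0 15 0 -70 0' 12; python3 - <<'E'
from h import *
c=cam("wrist");save(c,"m2");crop(c,210,170,450,330,3,"m2c")
c=cam("side");save(c,"m2s");crop(c,230,100,430,320,3,"m2sc")
E
```

```text
t: 11.82
tcp_pos: [0.4705, -0.0537, 0.1541]
orientation: [-179.9, -0.0, 97.0]
force: [-0.1, -0.4, -2.3]
width: 0.0122
```

View pics/m2c.png

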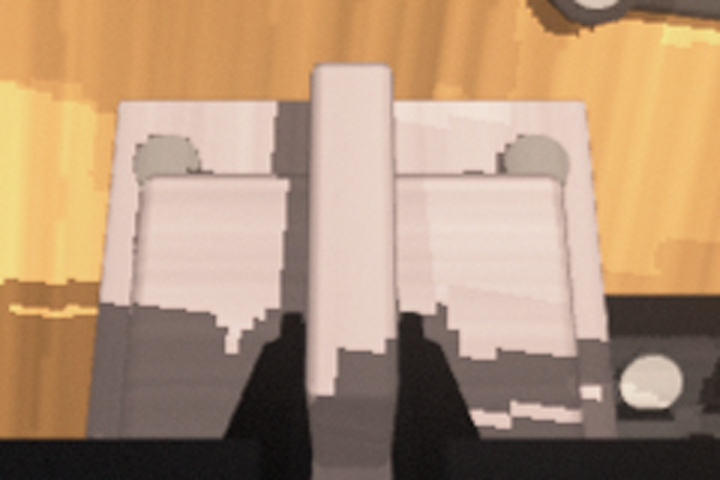

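View pics/m2sc.png

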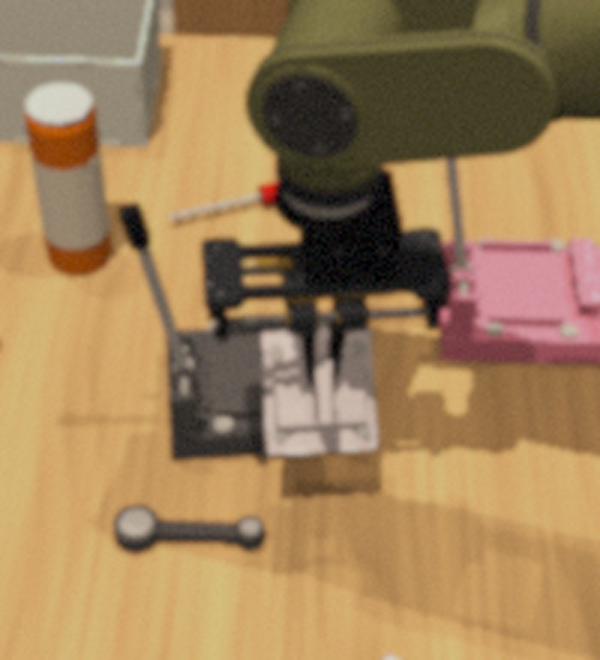

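```bash
python3 - <<'E'
from h import *
import math
c=load("m2")
m=lambda u,v:(210+u/3-.33,170+v/3-.33)
pts={}
for n,(l,r,v,w) in dict(fl=(119,585,101,90),bl=(147,561,177,74),rib=(313,392,66,12)).items():
    a,b=m(l,v),m(r,v);e=nearedge(c,a[0],b[0],a[1],w);pts[n]=e;print(n,e.round(1))
# best rigid fit in xz: cover coords (x from centre toward near = +, z up from underside)
C={'fl':(50,6),'bl':(28,20),'rib':(25,60)}
from scipy.optimize import least_squares
def T(p,q):
    th=p[2];x,z=q  # tool x along near; tool z down
    return np.array([p[0]+x*math.cos(th)-z*math.sin(th)*-1*-1, p[1]])
def f(p):
    r=[]
    th=p[2]
    for n,wt in(('fl',1),('bl',1),('rib',.3)):
        x,z=C[n]
        # axis near dir: (cos th, +sin th) (down positive), up dir: (sin th, -cos th)
        X=p[0]+x*math.cos(th)+z*math.sin(th);Z=p[1]+x*math.sin(th)-z*math.cos(th)
        K=c["K"];Tm=np.array([[-.95747,-.28853],[-.28853,.95747]])
        yc,zc=np.linalg.solve(Tm,np.array([X-80.99,Z+169.157]))
        w={'fl':90,'bl':74,'rib':12}[n]
        row=K[1,2]+K[1,1]*yc/zc;wid=K[0,0]*w/zc
        l,rr,v={'fl':(119,585,101),'bl':(147,561,177),'rib':(313,392,66)}[n]
        r+=[row-m(l,v)[1],wid-(rr-l)/3]
    return r
s=least_squares(f,[-10,30,.4]);print("centre underside tool x,z",s.x[:2],"tilt",math.degrees(s.x[2]),np.round(s.fun,1))
th=s.x[2]
d=np.array([0,-19])-s.x[:2];print("grip in cover x(near+),z:",d[0]*math.cos(th)+d[1]*math.sin(th),d[0]*math.sin(th)-d[1]*math.cos(th))
for n,q in(("near bot",(50,0)),("near top",(50,6)),("far bot",(-50,0)),("blk",(28,20))):
    x,z=q;print(n,s.x[0]+x*math.cos(th)+z*math.sin(th),s.x[1]+x*math.sin(th)-z*math.cos(th))
E
```

```text
fl [30.4  0.7 60.6]
bl [21.2  1.  39.5]
rib [46.3  0.8 13.1]
centre underside tool x,z [-11.52231862  33.31877026] tilt 42.442791661121404 [ 0.9 -1.5 -1.5  1.5  0.6  1.1]
grip in cover x(near+),z: -26.80460404088379 46.38459604553576
near bot 25.375257799593886 67.06145620304494
near top 29.42438011248491 62.63374703291554
far bot -48.41989503589619 -0.42391567847217715
blk 22.637398552089493 37.455643822013165
```

```bash
python3 - <<'E'
from h import *
c=load("m2s");d=dict(c);d["im"]=np.clip(c["im"]*1.1,0,255).astype(np.uint8);crop(d,300,160,380,265,7,"m2sz")
E
```

```text
(no output)
```

View pics/m2sz.png

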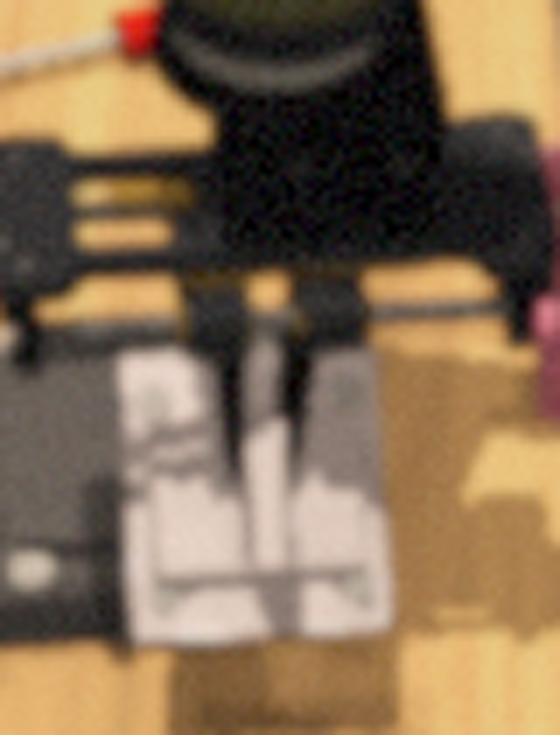

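```bash
python3 - <<'E'
from h import *
a=load("m2");s=load("m2s");R=Rn.from_euler('xyz',[180,0,97.0],degrees=True).as_matrix();o=np.array([.4705,-.0537,.1541])
w=lambda u,v:(a,(210+u/3-.33,170+v/3-.33)); q=lambda u,v:(s,(300+u/7-.43,160+v/7-.43))
for n,A,B in(("flR",(585,101),(131,640)),("flL",(119,101),(394,629)),("blR",(561,177),(163,576)),("blL",(147,177),(374,570))):
    x,e=tri([w(*A),q(*B)]);print(n,x.round(4),((x-o)@R*1000).round(1),np.round(e,1))
# far corners from side only: intersect with plane tool y=+-45
for n,B,y in(("farR",(115,350),.045),("farL",(373,342),-.045)):
    oo,d=ray(*q(*B));oo=(oo-o)@R;d=d@R;t=(y-oo[1])/d[1];print(n,((oo+t*d)*1000).round(1))
E
```

```text
flR [ 0.5117 -0.016   0.0997] [32.4 45.5 54.4] [1. 1.]
flL [ 0.4223 -0.0269  0.0981] [ 32.5 -44.6  56. ] [1.2 1.2]
blR [ 0.5026 -0.0237  0.1264] [25.9 35.5 27.7] [0.6 0.6]
blL [ 0.4312 -0.0346  0.1201] [ 23.7 -36.7  34. ] [1.8 1.8]
farR [-67.2  45.   11.5]
farL [-50.4 -45.   -3.1]
```

The cover is now tilted roughly 35–40°, and the grip sits near one end of the rib. That is too steep, so I'll turn it back, press the near edge on a clear bit of table at about (0.42, 0.02) and flatten it to about 16°.

```bash
python3 - <<'E'
from h import *
s=robot.state();print(s["tcp_pos"],s["orientation"])
for t in([.42,.02,.154],): print(todelta(np.array(t)-s["tcp_pos"]), np.radians(s["orientation"][2]%360-187))
E
```

```text
[ 0.47043548 -0.05383364  0.15415749] [-1.79860202e+02 -4.44684847e-02  9.69329258e+01]
[ 79.4 -41.2   0.3] -1.5719669927139643
```

```bash
python3 -m handwheel '0 40 -10 0 -0.05;0 79 -25 0 -0.2;0 79 -41 0 -0.38;0 79 -41 0 -0.56;0 79 -41 0 -0.74;0 79 -41 0 -0.92;0 79 -41 0 -1.1;0 79 -41 0 -1.28;0 79 -41 0 -1.46;0 79 -41 20 -1.57;0 79 -41 40 -1.57;0 79 -41 50 -1.57;0 79 -41 50 -1.57' 10; python3 - <<'E'
from h import *
c=cam("wrist");save(c,"n1");print(c["s"]["force"])
E
```

```text
t: 13.55
tcp_pos: [0.4202, 0.0196, 0.1046]
orientation: [180.0, -0.1, -173.1]
force: [-0.5, 0.4, -2.9]
width: 0.0121
[-0.54857843  0.35203395 -2.86438627]
```

View pics/n1.png

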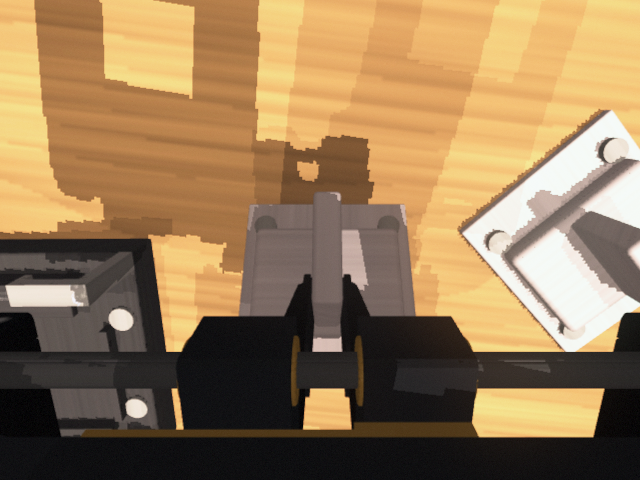

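```bash
python3 -m handwheel '0 0 0 20 0;0 0 0 27 0;0 0 0 30 0'; python3 -m handwheel '0 0 0 3 0;0 0 0 5 0;0 0 0 5 0'; python3 -m handwheel '0 0 0 3 0;0 0 0 5 0;0 0 0 5 0';python3 -m handwheel '0 0 0 3 0;0 0 0 5 0;0 0 0 5 0'
```

```text
t: 13.98
tcp_pos: [0.4212, 0.0195, 0.0759]
orientation: [-180.0, 0.0, -173.1]
force: [-1.1, -0.2, -2.5]
width: 0.0117
t: 14.35
tcp_pos: [0.4211, 0.0195, 0.0707]
orientation: [-180.0, 0.0, -173.1]
force: [0.2, 0.3, -1.6]
width: 0.0116
t: 14.72
tcp_pos: [0.4208, 0.0196, 0.0654]
orientation: [180.0, -0.0, -173.1]
force: [-0.3, -0.2, -2.2]
width: 0.0117
t: 15.1
tcp_pos: [0.4229, 0.0196, 0.0622]
orientation: [-180.0, 0.2, -173.1]
force: [2.0, 1.0, 4.5]
width: 0.0118
```

```bash
python3 -m handwheel '0 0 0 3 0;0 0 0 6 0;0 0 0 8 0;0 0 0 8 0'; python3 -m handwheel '0 0 0 3 0;0 0 0 6 0;0 0 0 6 0;0 0 0 6 0'; python3 - <<'E'
from h import *
c=cam("wrist");save(c,"n2");print(c["s"]["force"]);crop(c,210,130,450,330,3,"n2c")
E
```

```text
t: 15.6
tcp_pos: [0.4262, 0.0199, 0.0567]
orientation: [-180.0, 0.7, -173.1]
force: [6.1, 3.0, 10.6]
width: 0.012
t: 16.1
tcp_pos: [0.4263, 0.0199, 0.0507]
orientation: [-180.0, 0.7, -173.2]
force: [5.7, 2.8, 9.4]
width: 0.012
[5.71972779 2.80068115 9.37722319]
```

View pics/n2c.png

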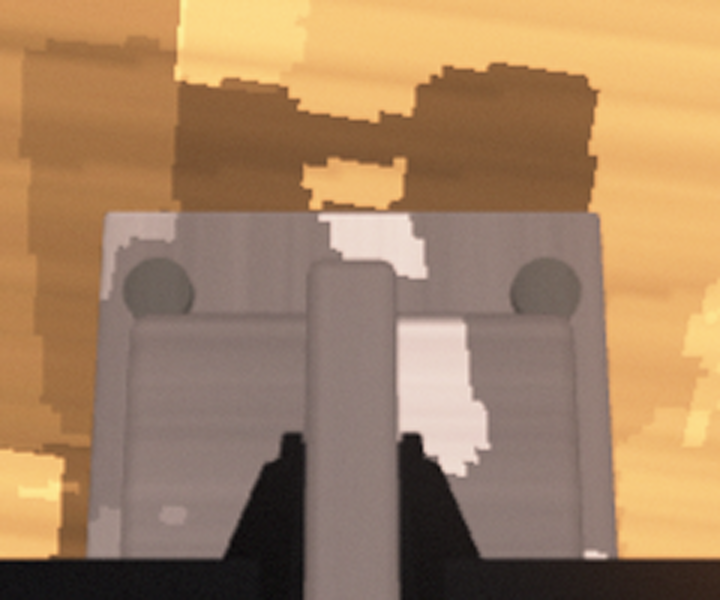

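```bash
cat > cov.py <<'E'
from h import *
import math
from scipy.optimize import least_squares
Cc={'fl':(50,6,90),'bl':(28,20,74),'rib':(25,60,12)}
def fit(c,meas,table=None,grip=True):
    K=c["K"];Tm=np.array([[-.95747,-.28853],[-.28853,.95747]])
    def f(p):
        th=p[2];r=[];ct,st=math.cos(th),math.sin(th)
        for n in meas:
            x,z,w=Cc[n];X=p[0]+x*ct+z*st;Z=p[1]+x*st-z*ct
            yc,zc=np.linalg.solve(Tm,np.array([X-80.99,Z+169.157]));l,rr,v=meas[n]
            r+=[K[1,2]+K[1,1]*yc/zc-v,K[0,0]*w/zc-(rr-l)]
        if table is not None: r.append(2*(p[1]+50*st-table))
        return r
    s=least_squares(f,[-10,30,.3]);p=s.x;th=p[2];ct,st=math.cos(th),math.sin(th)
    d=np.array([0,-19])-p[:2]
    print("tilt",round(math.degrees(th),1),"grip in cover x,z",round(d[0]*ct+d[1]*st,1),round(d[0]*st-d[1]*ct,1),"res",np.round(s.fun,1))
    for n,(x,z) in dict(nearbot=(50,0),neartop=(50,6),farbot=(-50,0),fartop=(-50,6),blk=(28,20)).items(): print(n,round(p[0]+x*ct+z*st,1),round(p[1]+x*st-z*ct,1),end='; ')
    print()
    return p
E
python3 - <<'E'
from cov import *
c=load("n2");k=lambda l,r,v:(210+l/3-.33,210+r/3-.33,130+v/3-.33)
M=dict(fl=k(106,598,212),bl=k(133,577,316),rib=k(307,395,262))
fit(c,M);fit(c,M,50.7);fit(c,{k:M[k] for k in('fl','bl')},50.7)
E
```

```text
tilt 30.7 grip in cover x,z -13.9 46.3 res [ 0.8  0.4 -1.  -0.3  0.3  0.4]
nearbot 31.3 53.5; neartop 34.4 48.3; farbot -54.7 2.4; fartop -51.6 -2.7; blk 22.6 25.0; 
tilt 30.8 grip in cover x,z -13.3 44.2 res [ 0.8  2.  -0.7  1.3  0.3  0.8  1.3]
nearbot 31.7 51.3; neartop 34.8 46.2; farbot -54.2 0.2; fartop -51.1 -5.0; blk 23.1 22.9; 
tilt 28.4 grip in cover x,z -11.9 46.5 res [0.2 2.2 0.2 1.  1.2]
nearbot 32.3 51.3; neartop 35.2 46.0; farbot -55.6 3.7; fartop -52.8 -1.5; blk 22.5 23.2;
```

```bash
python3 -m handwheel '0 0 0 3 0;0 0 0 6 0;0 0 0 8 0;0 0 0 8 0'; python3 - <<'E'
from h import *
c=cam("wrist");save(c,"n3");crop(c,210,130,450,330,3,"n3c")
E
```

```text
t: 16.65
tcp_pos: [0.4269, 0.02, 0.043]
orientation: [-180.0, 0.8, -173.2]
force: [6.9, 2.8, 10.6]
width: 0.0122
```

View pics/n3c.png

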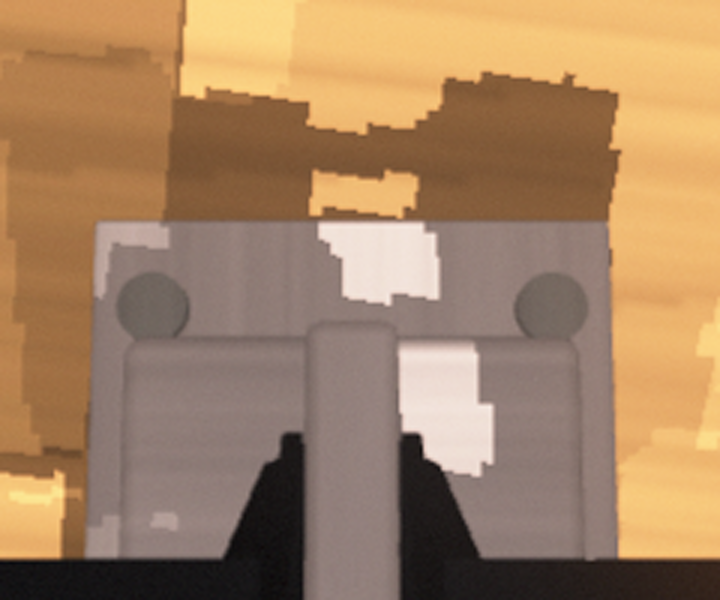

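```bash
python3 - <<'E'
from cov import *
c=load("n3");k=lambda l,r,v:(210+l/3-.33,210+r/3-.33,130+v/3-.33)
M=dict(fl=k(95,608,222),bl=k(126,579,340),rib=k(307,397,322))
fit(c,M);fit(c,M,43);fit(c,{k:M[k] for k in('fl','bl')},43)
E
```

```text
tilt 24.9 grip in cover x,z -6.3 45.5 res [ 0.5 -0.9 -0.8  0.9  0.3  0.9]
nearbot 31.9 46.0; neartop 34.4 40.5; farbot -58.8 3.9; fartop -56.3 -1.6; blk 20.3 18.6; 
tilt 25.1 grip in cover x,z -5.9 43.2 res [ 0.5  0.9 -0.5  2.7  0.4  1.4  1.6]
nearbot 32.3 43.8; neartop 34.9 38.3; farbot -58.2 1.4; fartop -55.7 -4.0; blk 20.9 16.3; 
tilt 21.2 grip in cover x,z -3.7 46.4 res [-0.5  1.2  0.8  1.9  1.3]
nearbot 33.3 43.7; neartop 35.5 38.1; farbot -59.9 7.5; fartop -57.8 1.9; blk 20.0 17.1;
```

```bash
python3 -m handwheel '0 -5 0 1 0;0 -9 0 2 0;0 -10 0 4 0;0 -10 0 4 0'; python3 - <<'E'
from h import *
c=cam("wrist");save(c,"n4");crop(c,210,130,450,330,3,"n4c")
E
```

```text
t: 17.2
tcp_pos: [0.4336, 0.0208, 0.0363]
orientation: [-180.0, 0.3, -173.1]
force: [4.0, 1.3, 5.1]
width: 0.012
```

View pics/n4c.png

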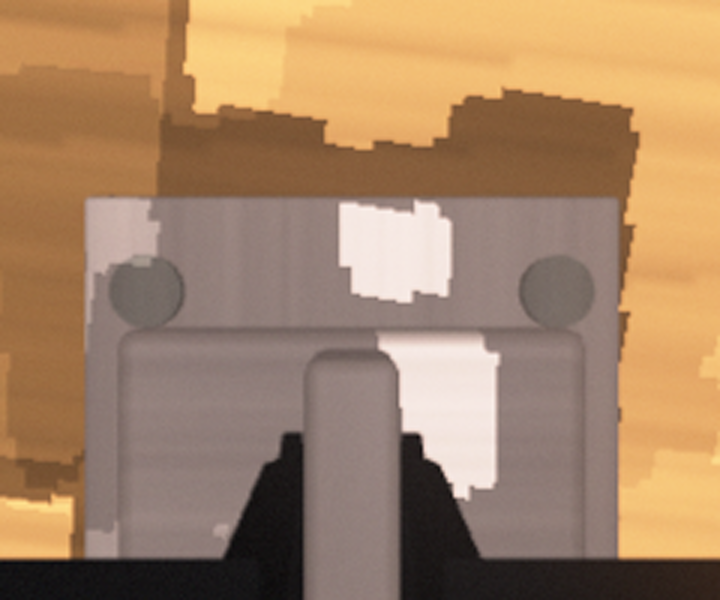

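```bash
python3 - <<'E'
from cov import *
c=load("n4");k=lambda l,r,v:(210+l/3-.33,210+r/3-.33,130+v/3-.33)
M=dict(fl=k(86,618,198),bl=k(119,584,329),rib=k(305,398,352))
fit(c,M);fit(c,M,36.3);fit(c,{k:M[k] for k in('fl','bl')},36.3)
E
```

```text
tilt 17.3 grip in cover x,z -4.2 44.9 res [ 0.1 -0.9 -0.4  0.8  0.2  0.9]
nearbot 38.4 40.0; neartop 40.2 34.2; farbot -57.1 10.2; fartop -55.3 4.5; blk 23.3 14.3; 
tilt 17.6 grip in cover x,z -4.1 42.0 res [0.1 1.4 0.  3.  0.4 1.5 2.1]
nearbot 38.9 37.4; neartop 40.7 31.6; farbot -56.4 7.2; fartop -54.6 1.4; blk 24.0 11.6; 
tilt 13.4 grip in cover x,z -1.7 45.5 res [-0.8  1.7  1.3  2.   1.8]
nearbot 39.8 37.2; neartop 41.2 31.3; farbot -57.5 14.1; fartop -56.1 8.2; blk 23.1 12.6;
```

Tilt is now about 15°, with the grip near the middle of the rib and the near lower edge at tool (39, 37 mm below). Next I'll hover over the nest and check the near edge against the lip in the same wrist picture.

```bash
cat >> h.py <<'E'
PF=[.5235,-.1668,.1222]
def FW(x,y,z):
    c,s=np.cos(PF[2]),np.sin(PF[2]);return np.array([PF[0]+(c*x-s*y)/1000,PF[1]+(s*x+c*y)/1000,z/1000])
def WF(x):
    c,s=np.cos(PF[2]),np.sin(PF[2]);d=np.asarray(x)[:2]-PF[:2];return np.array([(c*d[0]+s*d[1])*1000,(-s*d[0]+c*d[1])*1000,x[2]*1000])
E
python3 - <<'E'
from h import *
s=robot.state()
for f in((4,0,160),(4,0,100)): print(FW(*f),todelta(FW(*f)-s["tcp_pos"]))
E
```

```text
[ 0.52747017 -0.16631242  0.16      ] [ -71.6 -197.1 -123.3]
[ 0.52747017 -0.16631242  0.1       ] [ -71.3 -197.   -63.3]
```

```bash
python3 -m handwheel '0 0 0 -40 0;0 0 0 -90 0;0 -10 -30 -120 0;0 -30 -90 -123 0;0 -50 -150 -123 0;0 -65 -190 -123 0;0 -68 -197 -115 0;0 -68 -197 -90 0;0 -68 -197 -75 0;0 -68 -197 -75 0' 12; python3 - <<'E'
from h import *
c=cam("wrist");save(c,"o1");print(c["s"]["force"],WF(c["s"]["tcp_pos"]))
crop(c,210,130,450,330,3,"o1c")
E
```

```text
t: 18.5
tcp_pos: [0.52, -0.1652, 0.1069]
orientation: [179.8, -0.3, -173.1]
force: [0.1, 0.2, -1.9]
width: 0.0122
[ 0.08998831  0.21852137 -1.88454196] [ -3.29534252   2.03617699 106.94855778]
```

View pics/o1.png

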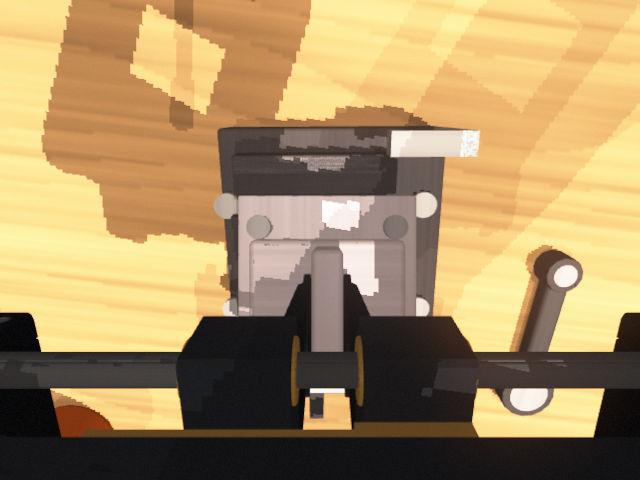

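View pics/o1c.png

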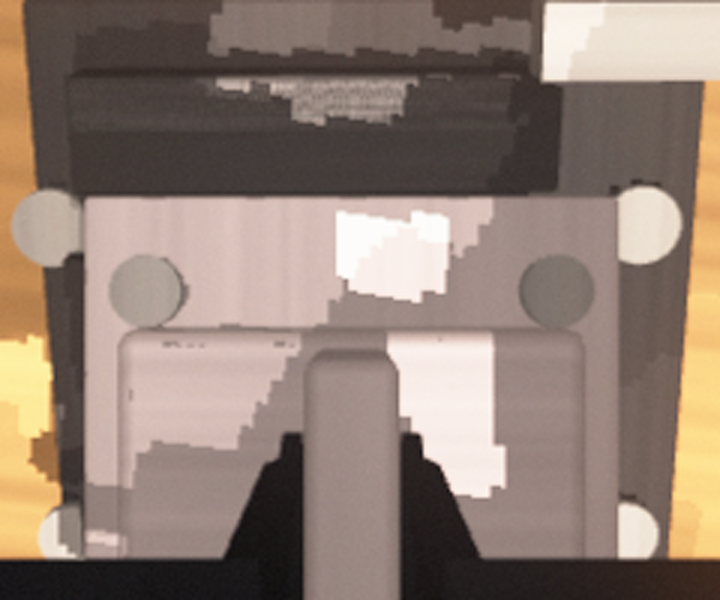

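```bash
python3 - <<'E'
from cov import *
c=load("o1")
k=lambda u,v:(210+u/3-.33,130+v/3-.33)
for n,(u,v),z in(("lipL",(72,193),51),("lipR",(557,190),51),("lipm",(300,192),51),("roof",(544,80),83),("roof",(544,3),83),("k1",(647,226),35),("k3",(50,228),35)):
    print(n,WF(plane(c,k(u,v),z/1000)).round(1))
s=robot.state()
kk=lambda l,r,v:(210+l/3-.33,210+r/3-.33,130+v/3-.33)
fit(c,dict(fl=kk(86,618,197),bl=kk(119,584,329),rib=kk(305,398,352)))
print(s["tcp_pos"],WF(s["tcp_pos"]),s["orientation"])
E
```

```text
lipL [-40.3 -50.   51. ]
lipR [-40.6  41.2  51. ]
lipm [-40.4  -7.2  51. ]
roof [-64.2  32.8  83. ]
roof [-75.9  32.3  83. ]
k1 [-30.1  62.6  35. ]
k3 [-30.1 -58.7  35. ]
tilt 17.2 grip in cover x,z -4.2 45.0 res [ 0.2 -0.9 -0.5  0.8  0.2  0.9]
nearbot 38.5 40.0; neartop 40.3 34.2; farbot -57.0 10.4; fartop -55.3 4.7; blk 23.4 14.4; 
[ 0.52109527 -0.16573427  0.10852173] [ -2.2568908    1.35091129 108.52172803] [ 1.79925497e+02 -1.32852765e-01 -1.73069627e+02]
```

The lip edge comes out at F x = −40.4, y −50…41, so the fixture pose is good. I'll shift 5 mm away from the robot and come down so that the near edge is level with the lip.

```bash
python3 -m handwheel '0 -3 -2 5 0;0 -5 -2 12 0;0 -5 -2 16 0;0 -5 -2 16 0;0 -5 -2 16 0'; python3 - <<'E'
from h import *
c=cam("wrist");save(c,"o2");print(c["s"]["force"],WF(c["s"]["tcp_pos"]))
crop(c,210,130,450,330,3,"o2c")
E
```

```text
t: 19.18
tcp_pos: [0.5274, -0.1681, 0.0938]
orientation: [-180.0, 0.0, -173.1]
force: [-0.5, -0.2, -2.5]
width: 0.0119
[-0.54906015 -0.19277347 -2.52303207] [ 3.69876185 -1.76742439 93.7544188 ]
```

View pics/o2c.png

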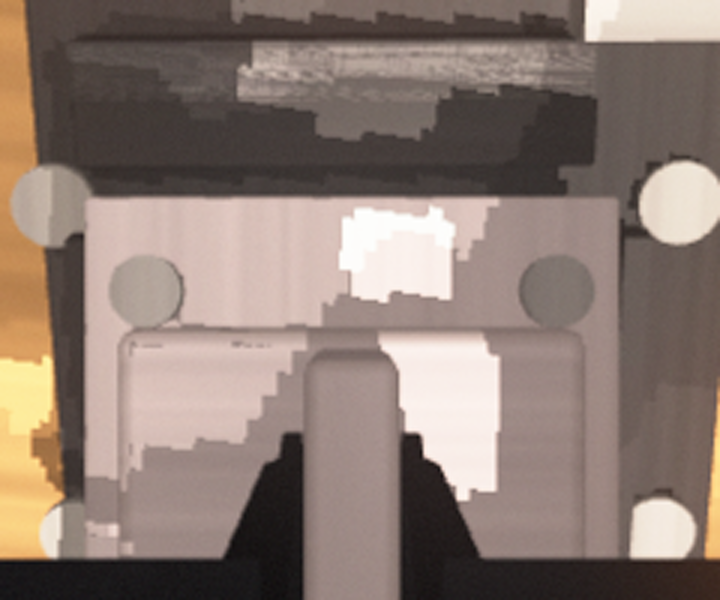

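```bash
python3 -m handwheel '0 1 1 6 0;0 1 1 12 0;0 1 1 16 0;0 1 1 16 0'; python3 -m handwheel '0 0 0 3 0;0 0 0 5 0;0 0 0 5 0'; python3 - <<'E'
from h import *
c=cam("wrist");save(c,"o3");print(c["s"]["force"],WF(c["s"]["tcp_pos"]))
crop(c,210,130,450,330,3,"o3c")
E
```

```text
t: 19.73
tcp_pos: [0.5258, -0.167, 0.077]
orientation: [180.0, -0.1, -173.1]
force: [0.6, -0.1, -2.7]
width: 0.0123
t: 20.1
tcp_pos: [0.5261, -0.1671, 0.0725]
orientation: [180.0, -0.0, -173.1]
force: [-0.0, -0.3, -2.8]
width: 0.0122
[-0.03242659 -0.34535432 -2.84249216] [ 2.5284268  -0.61905555 72.47210153]
```

View pics/o3c.png

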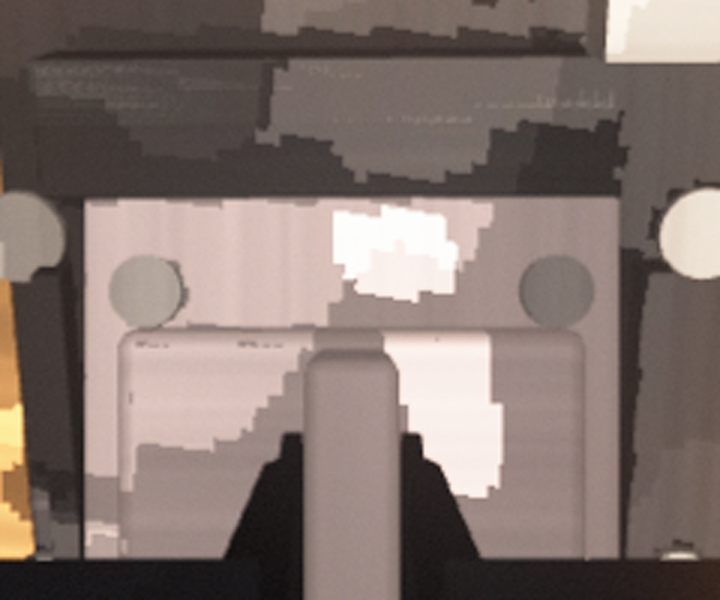

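No contact so far, and the near edge is just beyond and below the lip edge. Now I'll slide it under towards the robot.

```bash
python3 -m handwheel '0 2 0 1 0;0 4 0 1 0;0 6 0 1 0;0 6 0 1 0'; python3 -m handwheel '0 2 0 0 0;0 4 0 0 0;0 6 0 0 0;0 6 0 0 0'; python3 - <<'E'
from h import *
c=cam("wrist");save(c,"o4");print(c["s"]["force"],WF(c["s"]["tcp_pos"]))
crop(c,210,130,450,330,3,"o4c")
c=cam("side");save(c,"o4s");crop(c,260,160,380,260,6,"o4sc")
E
```

```text
t: 20.65
tcp_pos: [0.5201, -0.1679, 0.0717]
orientation: [-180.0, 0.0, -173.1]
force: [0.0, 1.4, -2.5]
width: 0.0124
t: 21.15
tcp_pos: [0.5141, -0.1686, 0.0716]
orientation: [-180.0, -0.0, -173.1]
force: [-0.2, 0.5, -3.0]
width: 0.0124
[-0.23242491  0.48729309 -3.00978976] [-9.53958106 -0.69152266 71.64176683]
```

View pics/o4c.png

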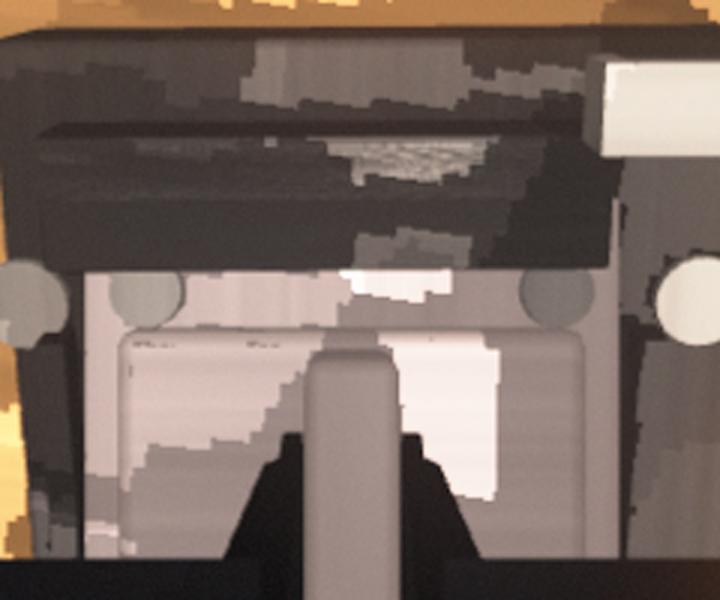

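View pics/o4sc.png

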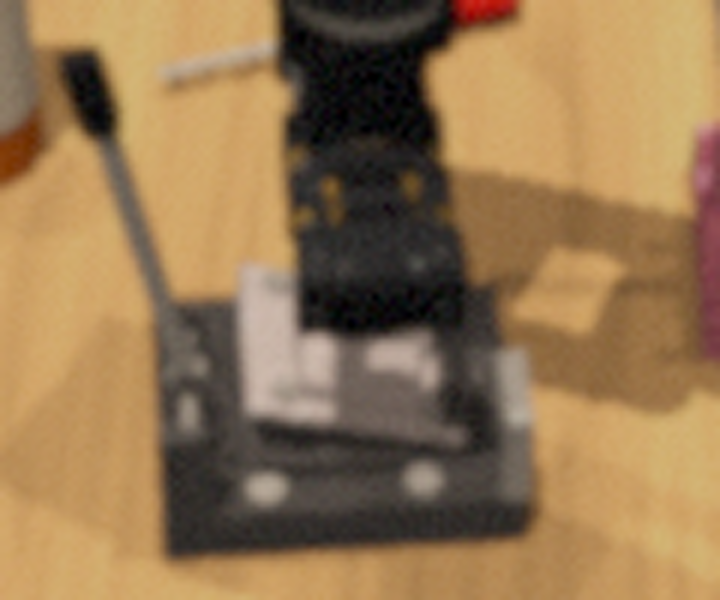

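The near edge is now under the lip: the lip's front edge in the crop, at row 268, hides it, and the side view shows the tilt. Now I'll swing the far edge down, moving away and down together.

```bash
python3 -m handwheel '0 0 0 1 0;0 0 0 2 0;0 -2 0 4 0;0 -4 0 6 0;0 -6.5 0 8 0;0 -6.5 0 8 0' 8; python3 -m handwheel '0 -2 0 2 0;0 -4 0 4 0;0 -6 0 6 0;0 -7 0 7 0;0 -7 0 7 0' 8; python3 - <<'E'
from h import *
c=cam("wrist");save(c,"p1");print(c["s"]["force"],WF(c["s"]["tcp_pos"]))
crop(c,210,130,450,330,3,"p1c")
c=cam("side");save(c,"p1s");crop(c,260,160,380,260,6,"p1sc")
E
```

```text
t: 22.0
tcp_pos: [0.5214, -0.1679, 0.0638]
orientation: [-180.0, 0.1, -173.1]
force: [0.6, 1.1, -1.2]
width: 0.0116
t: 22.62
tcp_pos: [0.5276, -0.1672, 0.0579]
orientation: [180.0, -0.1, -173.1]
force: [-4.6, 1.2, 8.9]
width: 0.0122
[-4.64908674  1.22877388  8.88783432] [ 3.97482755 -0.88474066 57.87513023]
```

View pics/p1c.png

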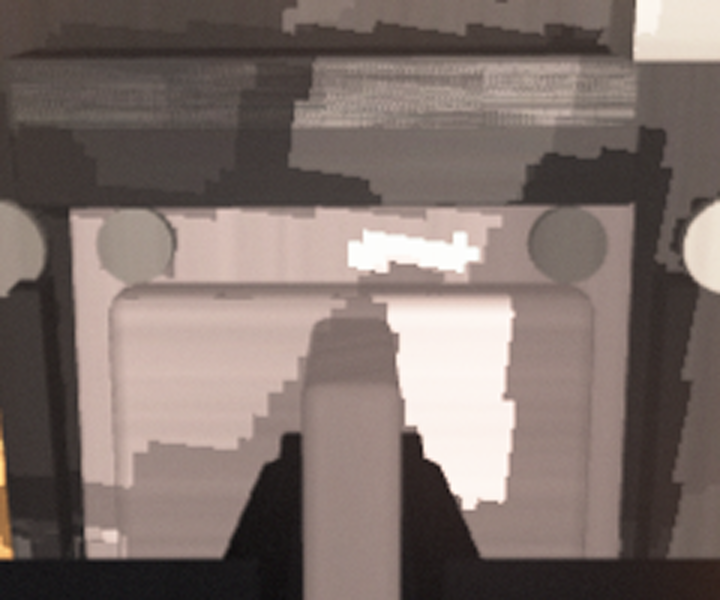

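View pics/p1sc.png

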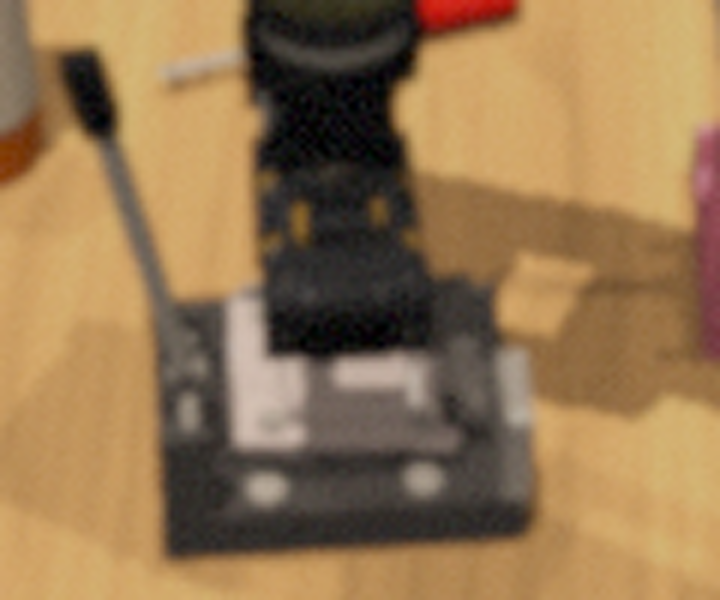

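```bash
python3 - <<'E'
from cov import *
c=load("p1");k=lambda l,r,v:(210+l/3-.33,210+r/3-.33,130+v/3-.33)
fit(c,dict(bl=k(111,591,287),rib=k(303,400,385)))
E
```

```text
tilt 2.3 grip in cover x,z -4.1 49.1 res [-0.  -0.1  0.   0.2]
nearbot 52.0 32.2; neartop 52.3 26.2; farbot -47.9 28.2; fartop -47.6 22.2; blk 30.9 11.3;
```

```bash
python3 -m handwheel '0 -1 0 2 0;0 -1 0 3 0;0 -1 0 3 0' 8; python3 -m handwheel '0.35 0 0 0 0;0.35 0 0 0 0;0.35 0 0 -2 0;0.35 0 0 -30 0;0.35 0 0 -80 0;0.35 20 0 -110 0;0.35 20 0 -110 0;0.35 20 0 -110 0'; python3 - <<'E'
from h import *
c=cam("wrist");save(c,"q1");print(c["s"]["force"],WF(c["s"]["tcp_pos"]))
c=cam("side");save(c,"q1s");crop(c,260,160,380,260,6,"q1sc")
E
```

```text
t: 23.1
tcp_pos: [0.5293, -0.1672, 0.0539]
orientation: [-180.0, 0.1, -173.1]
force: [2.0, -0.9, 1.8]
width: 0.012
t: 24.1
tcp_pos: [0.5084, -0.169, 0.1626]
orientation: [180.0, -0.1, -173.1]
force: [0.1, -0.3, -0.6]
width: 0.0331
[ 0.05304785 -0.308615   -0.58500026] [-15.27945653  -0.37299223 162.60065273]
```

View pics/q1.png

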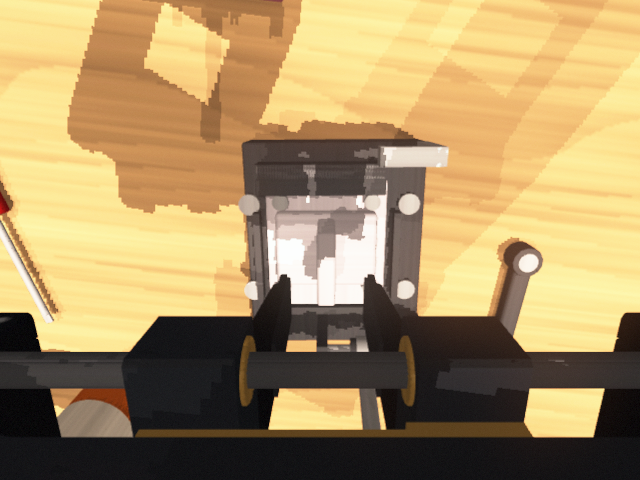

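View pics/q1sc.png

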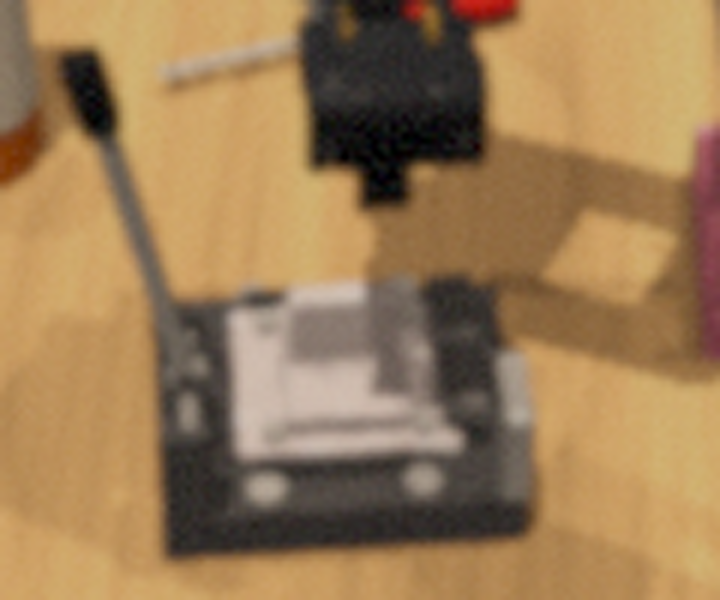

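```bash
python3 - <<'E'
from h import *
c=load("q1");d=dict(c);d["im"]=np.clip(c["im"]*.8,0,255).astype(np.uint8);crop(d,235,170,430,330,4,"q1c")
E
```

```text
(no output)
```

View pics/q1c.png

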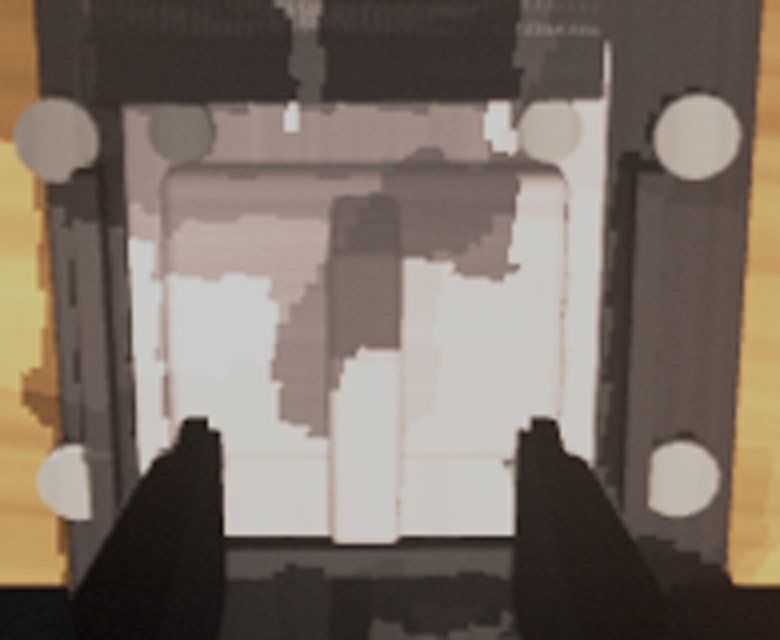

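```bash
python3 - <<'E'
from h import *
c=load("q1");k=lambda u,v:(235+u/4-.4,170+v/4-.4)
for n,(u,v),z in(("faredge",(270,538),38),("faredgeR",(480,538),38),("blkfarL",(230,456),52),("blknearL",(175,165),52),("blknearR",(560,168),52),("ribfar",(365,543),92),("ribnear",(365,252),92),("flL",(127,150),38),("flR",(604,150),38),("flRnear",(608,42),38),("stop?",(370,575),41)):
    print(n,WF(plane(c,k(u,v),z/1000)).round(1))
E
```

```text
faredge [ 50.6 -20.1  38. ]
faredgeR [50.7 21.9 38. ]
blkfarL [ 26.7 -26.2  52. ]
blknearL [-29.3 -34.4  52. ]
blknearR [-28.5  33.9  52. ]
ribfar [24.6 -0.9 92. ]
ribnear [-24.9  -0.7  92. ]
flL [-28.9 -45.   38. ]
flR [-28.6  43.6  38. ]
flRnear [-48.7  43.6  38. ]
stop? [57.3 -0.1 41. ]
```

The cover lies flat in the nest: its far edge is at F x of about 50.6, the rib runs ±25 and the near edge is under the lip. Now the gate. I'll go up and over its grip block.

```bash
python3 - <<'E'
from h import *
s=robot.state();print(WF(s["tcp_pos"]))
for f in((-15,0,285),(102.5,25,285),(102.5,25,218)): print(FW(*f).round(3),todelta(FW(*f)-s["tcp_pos"]))
E
```

```text
[-1.55581585e+01 -9.03817479e-02  1.61639323e+02]
[ 0.509 -0.169  0.285] [  -0.2    0.3 -123.4]
[ 0.622 -0.129  0.285] [-117.7   25.5 -123.6]
[ 0.622 -0.129  0.218] [-117.9   25.4  -56.6]
```

```bash
python3 -m handwheel '0.45 0 0 -60 0;0.45 0 0 -120 0;0.45 0 5 -124 0;0.45 -50 15 -124 0;0.45 -100 25.5 -124 0;0.45 -118 25.5 -124 0;0.45 -118 25.5 -124 0;0.45 -118 25.5 -124 0'; python3 - <<'E'
from h import *
s=robot.state();print(WF(s["tcp_pos"]),s["orientation"])
for n in("wrist","side","scene"):
    c=cam(n);save(c,"r1"+n)
crop(load("r1side"),240,110,360,240,5,"r1s");crop(load("r1scene"),200,220,320,340,5,"r1c")
E
```

```text
t: 25.2
tcp_pos: [0.622, -0.1297, 0.2859]
orientation: [179.9, -0.2, -173.1]
force: [0.7, -0.4, -0.2]
width: 0.0431
[102.27264144  24.79149775 285.90937757] [ 1.79939565e+02 -1.59173171e-01 -1.73117875e+02]
```

View pics/r1wrist.png

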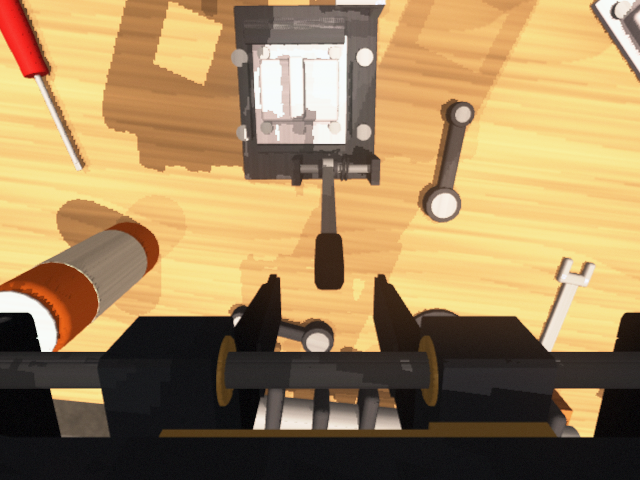

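View pics/r1s.png

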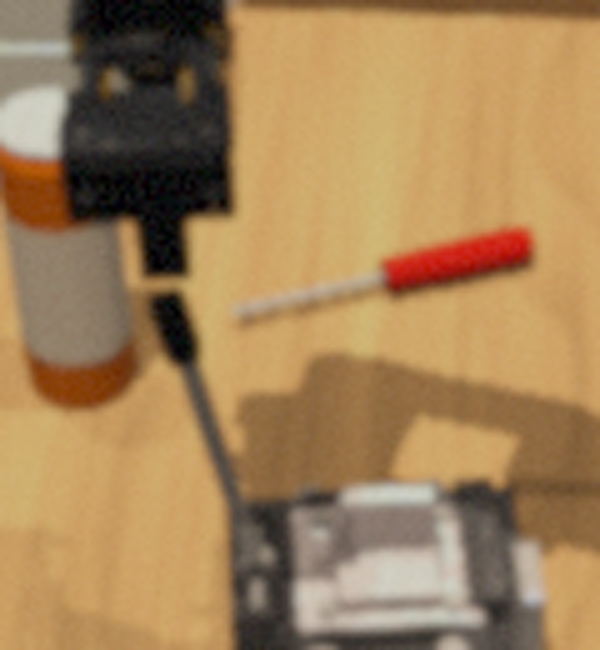

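View pics/r1c.png

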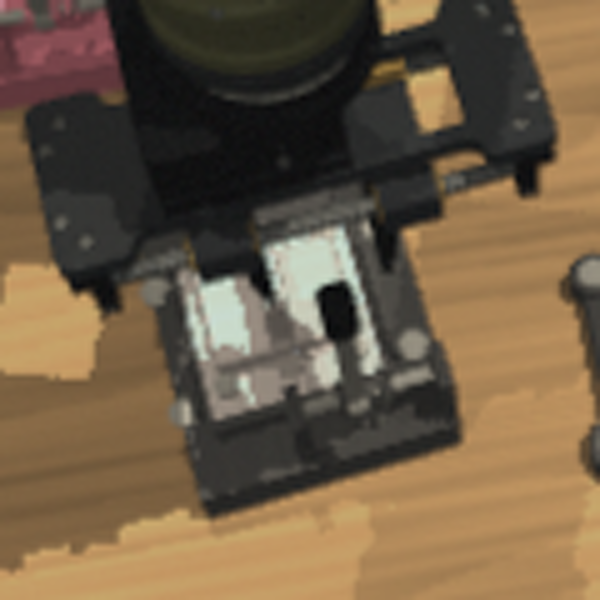

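The wrist view shows the grip block at columns 315–344, rows 233–290, centred between the fingers within about 1 mm. I'll go down over it and pinch.

```bash
python3 -m handwheel '0.45 0 1 30 0;0.45 0 1 55 0;0.45 0 1 67 0;0.45 0 1 67 0;0.45 0 1 67 0'; python3 - <<'E'
from h import *
c=cam("wrist");save(c,"r2");print(WF(c["s"]["tcp_pos"]),c["s"]["force"])
c=cam("side");save(c,"r2s");crop(c,240,110,360,240,5,"r2sc")
E
```

```text
t: 25.98
tcp_pos: [0.6234, -0.1291, 0.2222]
orientation: [-179.9, 0.1, -173.1]
force: [1.0, -0.2, -0.2]
width: 0.0426
[103.70434988  25.25535814 222.22203669] [ 0.99643673 -0.18131561 -0.22020985]
```

View pics/r2.png

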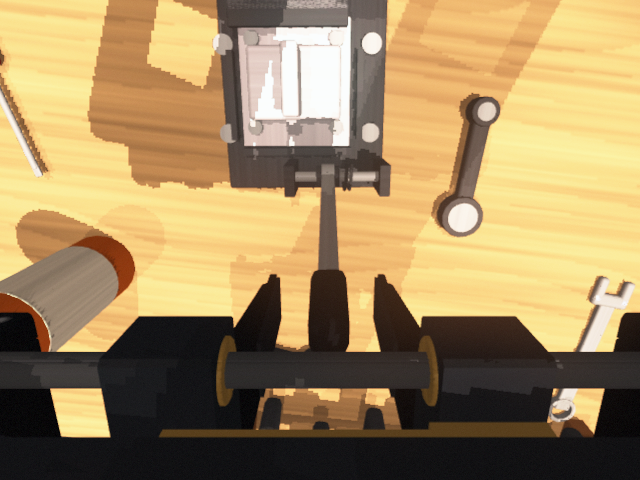

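View pics/r2sc.png

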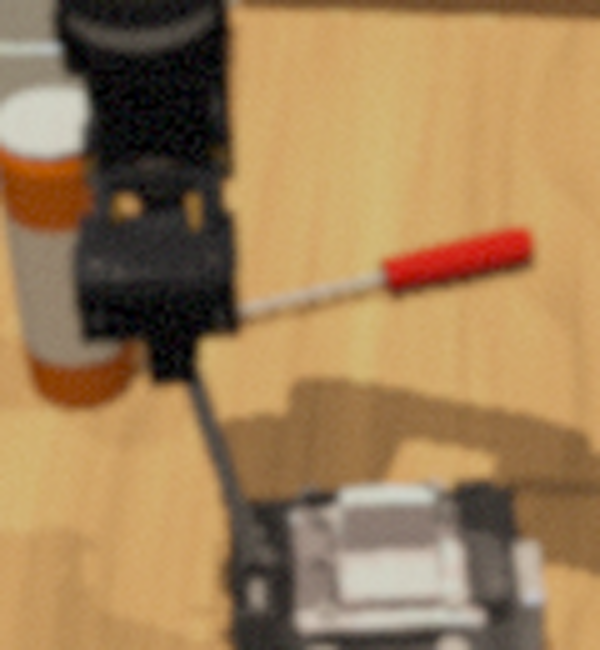

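```bash
python3 -m handwheel '0 0 0 0 0;0 0 0 0 0;0 0 0 0 0;0 0 0 0 0' 25; python3 - <<'E'
from h import *
s=robot.state();f=WF(s["tcp_pos"]);print(f,s["width"],s["force"])
g=f+[0,0,19];r=np.hypot(g[0]-72,g[2]-70);th0=np.arctan2(72-g[0],g[2]-70)+.18;print("r",r,"th",th0)
print(np.array([[round(th,2),round(-( (72-r*np.sin(th-.18))-g[0])),round(-((70+r*np.cos(th-.18))-g[2]))] for th in np.arange(0.1,1.9,.1)]))
E
```

```text
t: 26.58
tcp_pos: [0.6228, -0.1288, 0.2207]
orientation: [180.0, 0.0, -173.1]
force: [0.2, 0.4, 0.1]
width: 0.0158
[103.21922324  25.64631946 220.7381437 ] 0.01575371993270991 [0.1572891  0.42678289 0.05504963]
r 172.58527551944005 th -0.0018929112955522465
[[ 1.00e-01  1.70e+01 -2.00e+00]
 [ 2.00e-01  3.50e+01 -3.00e+00]
 [ 3.00e-01  5.20e+01 -2.00e+00]
 [ 4.00e-01  6.90e+01  1.00e+00]
 [ 5.00e-01  8.60e+01  6.00e+00]
 [ 6.00e-01  1.02e+02  1.20e+01]
 [ 7.00e-01  1.17e+02  2.00e+01]
 [ 8.00e-01  1.31e+02  2.90e+01]
 [ 9.00e-01  1.45e+02  4.00e+01]
 [ 1.00e+00  1.57e+02  5.20e+01]
 [ 1.10e+00  1.69e+02  6.50e+01]
 [ 1.20e+00  1.78e+02  7.90e+01]
 [ 1.30e+00  1.87e+02  9.50e+01]
 [ 1.40e+00  1.93e+02  1.10e+02]
 [ 1.50e+00  1.98e+02  1.27e+02]
 [ 1.60e+00  2.02e+02  1.44e+02]
 [ 1.70e+00  2.04e+02  1.61e+02]
 [ 1.80e+00  2.04e+02  1.78e+02]]
```

```bash
python3 -m handwheel '0 17 0 -2 0;0 35 0 -3 0;0 52 0 -2 0;0 69 0 1 0;0 86 0 6 0;0 102 0 12 0;0 117 0 20 0;0 131 0 29 0;0 145 0 40 0;0 145 0 40 0' 25; python3 - <<'E'
from h import *
s=robot.state();f=WF(s["tcp_pos"]);g=f+[0,0,19];print(f,np.hypot(g[0]-72,g[2]-70),np.arctan2(72-g[0],g[2]-70)+.18)
c=cam("side");save(c,"s1s");crop(c,240,110,400,260,5,"s1sc")
E
```

```text
t: 27.82
tcp_pos: [0.4773, -0.1473, 0.184]
orientation: [-179.8, -0.0, -173.2]
force: [-4.6, 0.3, 13.5]
width: 0.0155
[-43.5158226   24.95750963 184.00193089] 176.1630463282282 0.8951523279301343
```

View pics/s1sc.png

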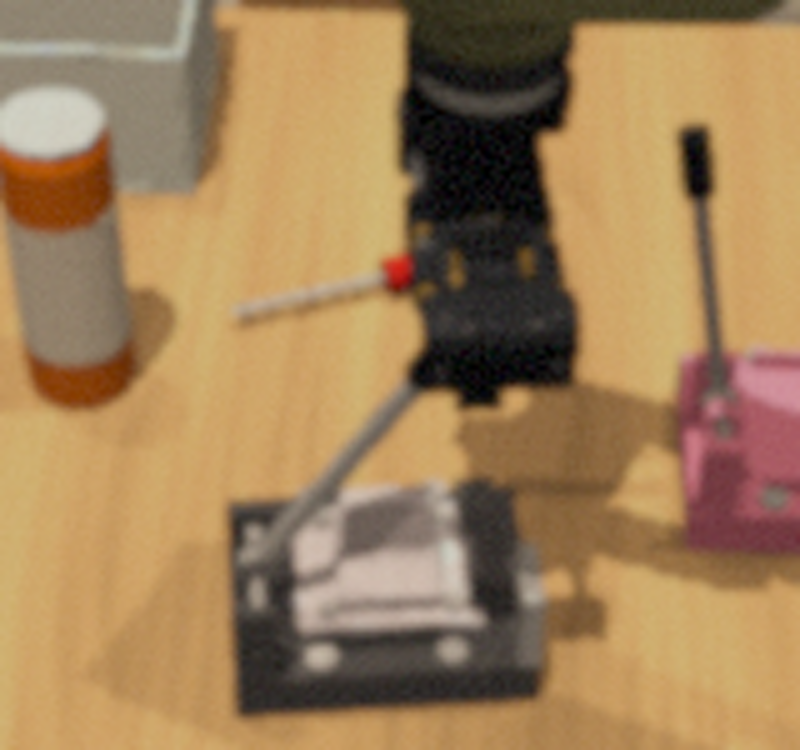

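```bash
python3 -m handwheel '0 11 0 13 0;0 22 0 26 0;0 32 0 40 0;0 40 0 55 0;0 47 0 71 0;0 52 0 87 0;0 55 0 104 0;0 57 0 121 0;0 57 0 121 0' 25; python3 - <<'E'
from h import *
s=robot.state();f=WF(s["tcp_pos"]);g=f+[0,0,19];print(f,np.hypot(g[0]-72,g[2]-70),np.arctan2(72-g[0],g[2]-70)+.18)
c=cam("side");save(c,"s2s");crop(c,260,140,400,260,5,"s2sc");c=cam("wrist");save(c,"s2")
E
```

```text
t: 29.0
tcp_pos: [0.4175, -0.1531, 0.0584]
orientation: [179.9, -0.6, -173.1]
force: [-11.8, -1.1, 7.9]
width: 0.0157
[-103.59208411   26.4919294    58.37846089] 175.74703891876985 1.7088005685082346
```

View pics/s2sc.png

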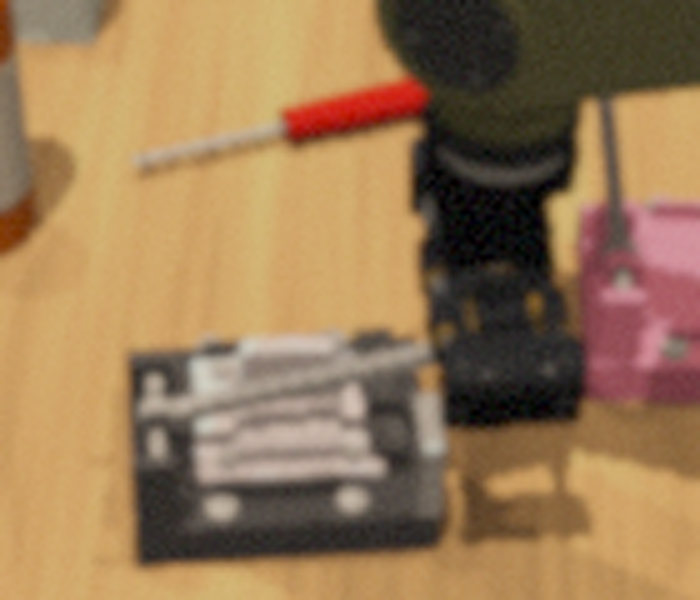

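View pics/s2.png

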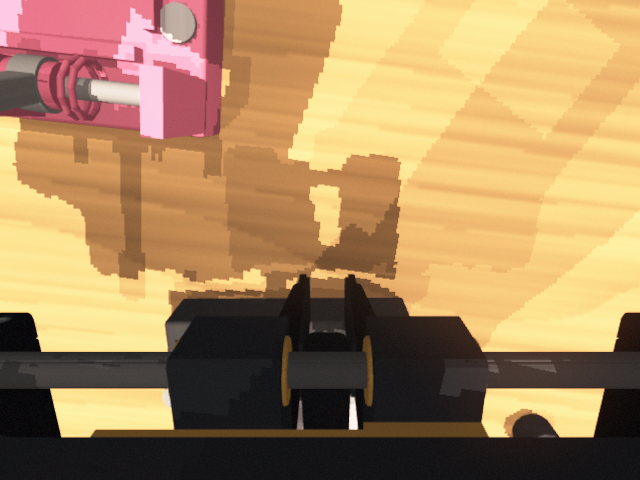

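```bash
python3 -m handwheel '0 -1 -1.5 9 0;0 -2 -1.5 17 0;0 -2 -1.5 25 0;0 -2 -1.5 25 0' 25; python3 - <<'E'
from h import *
s=robot.state();f=WF(s["tcp_pos"]);print(f)
E
python3 -m handwheel '0 0 0 4 0;0 0 0 8 0;0 0 0 8 0' 25; python3 - <<'E'
from h import *
s=robot.state();f=WF(s["tcp_pos"]);print(f)
c=cam("side");save(c,"s3s");crop(c,260,140,400,260,5,"s3sc")
E
```

```text
t: 29.6
tcp_pos: [0.4182, -0.1539, 0.0329]
orientation: [179.8, -0.8, -173.0]
force: [-14.3, -2.9, 7.9]
width: 0.016
[-102.91311354   25.65932488   32.89514547]
t: 29.98
tcp_pos: [0.4187, -0.1539, 0.0253]
orientation: [179.8, -0.7, -173.0]
force: [-13.6, -2.0, 8.4]
width: 0.016
[-102.43969098   25.54783461   25.29357122]
```

View pics/s3sc.png

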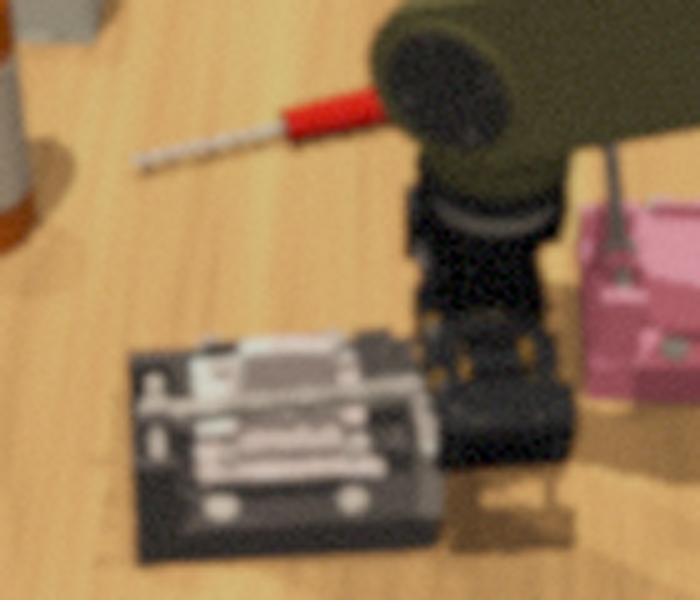

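```bash
python3 - <<'E'
from h import *
for th in(1.6,1.7,1.75,1.8,1.85):
  for L in(10,130,150):
    for n in("s2s","s3s"):
        c=load(n);a=th-.18
        p=[]
        for dz in(5,-5):
            X=FW(72-L*np.sin(a)-dz*-np.cos(a)*0,25.5,70+L*np.cos(a)+dz);p.append(((proj(c,X)-[260,140])*5+2.5).round(0))
        print(th,L,n,p) if n=="s3s" else 0
c=load("s3s");crop(c,270,205,360,240,8,"s3z")
E
```

```text
1.6 10 s3s [array([174., 409.]), array([175., 422.])]
1.6 130 s3s [array([399., 374.]), array([398., 387.])]
1.6 150 s3s [array([437., 368.]), array([436., 381.])]
1.7 10 s3s [array([174., 410.]), array([175., 423.])]
1.7 130 s3s [array([400., 391.]), array([400., 404.])]
1.7 150 s3s [array([438., 387.]), array([437., 400.])]
1.75 10 s3s [array([174., 411.]), array([175., 424.])]
1.75 130 s3s [array([400., 399.]), array([400., 412.])]
1.75 150 s3s [array([438., 397.]), array([437., 410.])]
1.8 10 s3s [array([174., 412.]), array([175., 424.])]
1.8 130 s3s [array([400., 408.]), array([399., 420.])]
1.8 150 s3s [array([437., 407.]), array([436., 420.])]
1.85 10 s3s [array([174., 412.]), array([175., 425.])]
1.85 130 s3s [array([398., 416.]), array([398., 429.])]
1.85 150 s3s [array([435., 416.]), array([434., 429.])]
```

View pics/s3z.png

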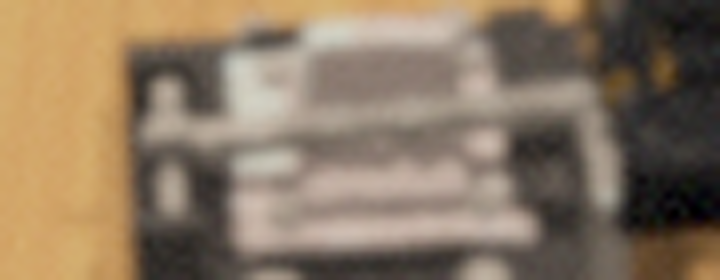

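```bash
python3 -m handwheel '0 0 0 0 0;0 0 0 0 0' 55; python3 - <<'E'
from h import *
c=cam("wrist");save(c,"s4");crop(c,230,230,430,440,3,"s4c")
crop(load("s2"),230,230,430,440,3,"s2c")
E
```

```text
t: 30.28
tcp_pos: [0.4187, -0.1539, 0.0255]
orientation: [179.9, -0.7, -173.0]
force: [-14.3, -0.9, 6.5]
width: 0.0156
```

View pics/s4c.png

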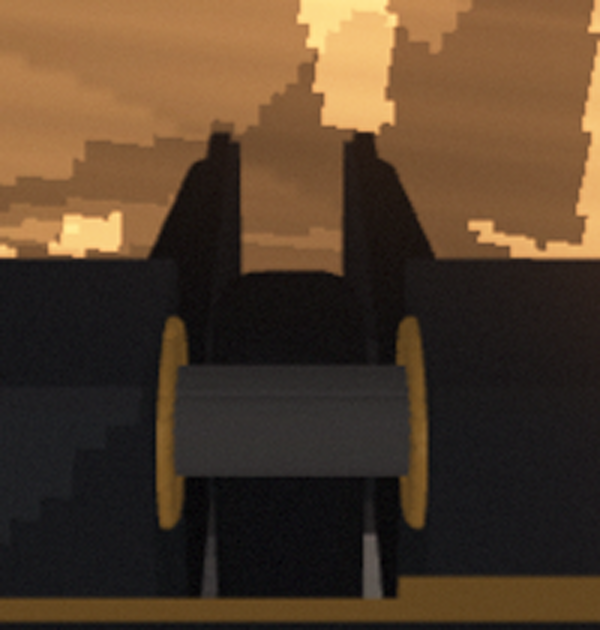

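View pics/s2c.png

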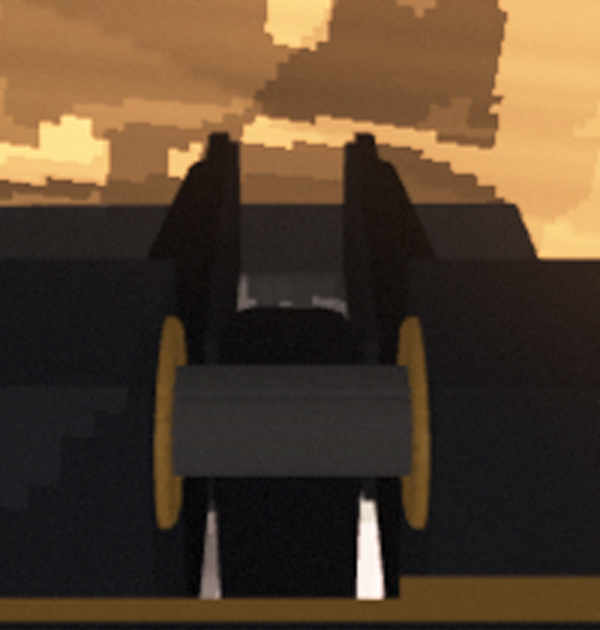

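The bar has crept about 30 mm up in the fingers: the block's end edge is at crop row 272, about 57 mm above the TCP, and the angle is about 1.70–1.73. With the grip now at 55 N, I'll press further down in small steps.

```bash
python3 -m handwheel '0 -2 0 3 0;0 -3 0 6 0;0 -3 0 9 0;0 -3 0 9 0' 58; python3 - <<'E'
from h import *
s=robot.state();print(WF(s["tcp_pos"]))
c=cam("wrist");save(c,"s5");crop(c,230,230,430,440,3,"s5c")
c=cam("side");save(c,"s5s");crop(c,270,205,360,240,8,"s5z")
E
```

```text
t: 30.82
tcp_pos: [0.4194, -0.1533, 0.0153]
orientation: [179.8, -1.0, -173.0]
force: [-21.1, -3.4, 8.7]
width: 0.0153
[-101.66768125   26.05999621   15.33705304]
```

View pics/s5c.png

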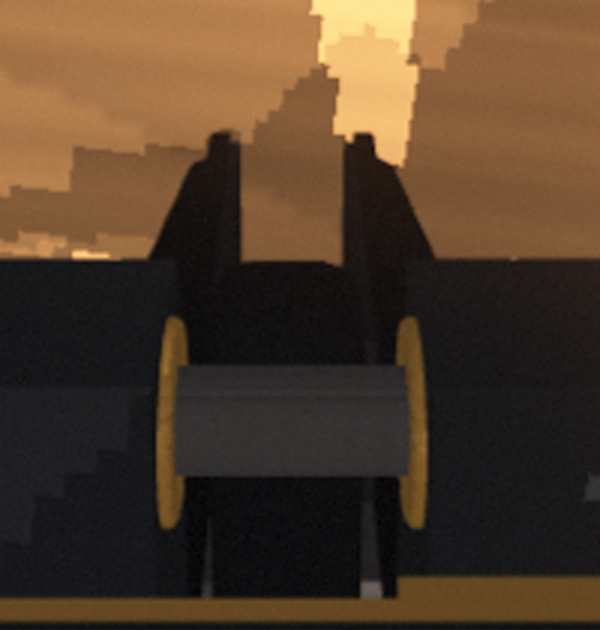

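View pics/s5z.png

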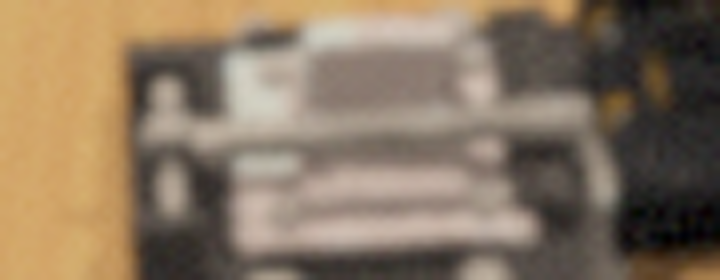

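```bash
python3 -m handwheel '0 3 -0.5 1 0;0 5 -0.5 3 0;0 5 -0.5 6 0;0 5 -0.5 8 0;0 5 -0.5 8 0' 60; python3 - <<'E'
from h import *
s=robot.state();print(WF(s["tcp_pos"]))
c=cam("side");save(c,"s6s");crop(c,270,205,360,240,8,"s6z");c=cam("wrist");save(c,"s6");
E
```

```text
t: 31.55
tcp_pos: [0.4203, -0.1553, 0.0103]
orientation: [180.0, -0.2, -173.1]
force: [-7.5, -0.7, 7.9]
width: 0.0153
[-101.00141723   24.00839513   10.33121321]
```

View pics/s6z.png

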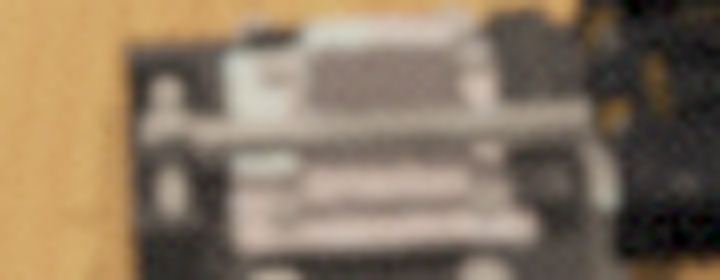

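```bash
python3 -m handwheel '0 1 0.5 3 0;0 2 0.5 5 0;0 2 0.5 6 0;0 2 0.5 6 0' 60; python3 - <<'E'
from h import *
s=robot.state();print(WF(s["tcp_pos"]))
c=cam("side");save(c,"s7s");crop(c,270,205,360,240,8,"s7z");c=cam("wrist");save(c,"s7");crop(c,230,230,430,440,3,"s7c")
E
```

```text
t: 32.15
tcp_pos: [0.4208, -0.1556, 0.0057]
orientation: [-179.9, 0.1, -173.1]
force: [-2.1, -0.3, 9.8]
width: 0.0155
[-100.55972194   23.62725635    5.68137574]
```

View pics/s7z.png

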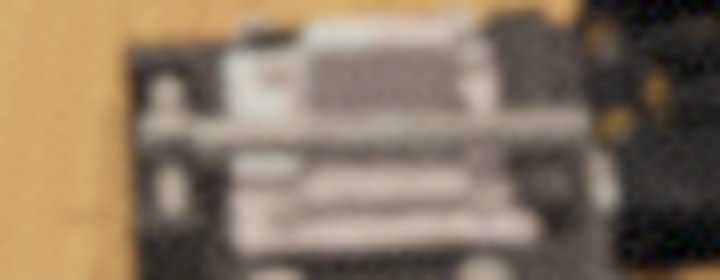

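View pics/s7c.png

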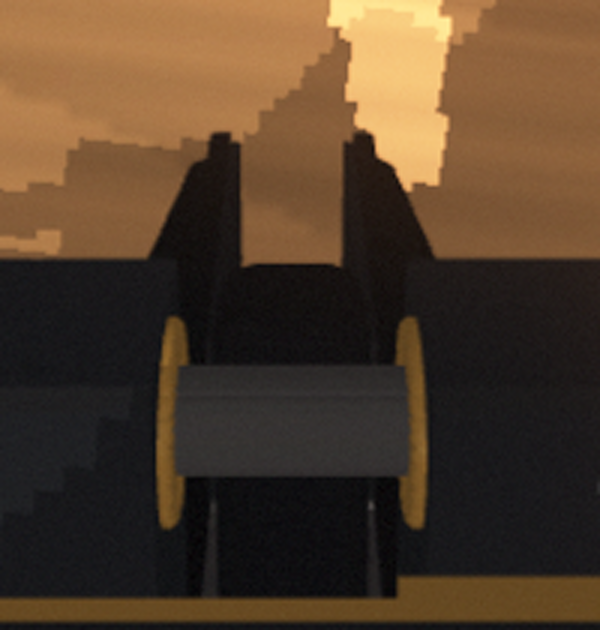

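The bar's slope in the side view now gives about 1.80 rad, and the block has stopped creeping. I'll go a few mm lower, then start pushing sideways and watch the side force.

```bash
python3 -m handwheel '0 1 0 2 0;0 1 0 3 0;0 1 0 3.5 0;0 1 0 3.5 0' 60; python3 - <<'E'
from h import *
s=robot.state();print(WF(s["tcp_pos"]))
c=cam("side");save(c,"s8s");crop(c,270,205,360,240,8,"s8z")
E
```

```text
t: 32.75
tcp_pos: [0.4211, -0.1561, 0.0029]
orientation: [-179.8, 0.2, -173.1]
force: [0.0, 0.5, 9.3]
width: 0.0152
[-100.31072968   23.13837204    2.90449123]
```

View pics/s8z.png

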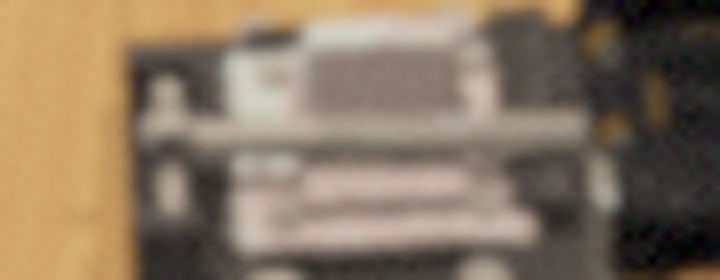

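```bash
python3 -m handwheel '0 0 2 1 0;0 0 4 1.5 0;0 0 6 1.5 0;0 0 8 1.5 0;0 0 10 1.5 0;0 0 10 1.5 0' 60; python3 - <<'E'
from h import *
s=robot.state();print(WF(s["tcp_pos"]))
c=cam("side");save(c,"t1s");crop(c,270,205,360,240,8,"t1z")
E
```

```text
t: 33.55
tcp_pos: [0.42, -0.1464, 0.0015]
orientation: [-179.8, 0.2, -173.1]
force: [0.1, -0.3, 9.7]
width: 0.0161
[-100.2436689    32.82652919    1.51547222]
```

View pics/t1z.png

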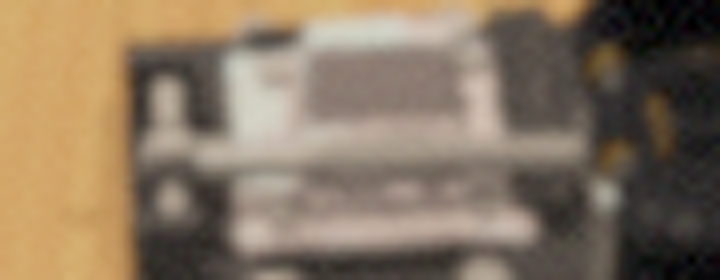

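The side force stays about zero at y = 32.8, so the bar is passing under the catch lip. I'll carry on to full shift.

```bash
python3 -m handwheel '0 0 3 0 0;0 0 6 0 0;0 0 9 0 0;0 0 12 0 0;0 0 14 0 0;0 0 16 0 0;0 0 16 0 0' 60; python3 - <<'E'
from h import *
s=robot.state();print(WF(s["tcp_pos"]))
c=cam("side");save(c,"t2s");crop(c,270,205,360,240,8,"t2z")
E
```

```text
t: 34.48
tcp_pos: [0.418, -0.1305, 0.0014]
orientation: [-179.8, 0.2, -173.1]
force: [-0.2, -1.0, 10.5]
width: 0.0154
[-100.29670115   48.90416179    1.44081508]
```

View pics/t2z.png

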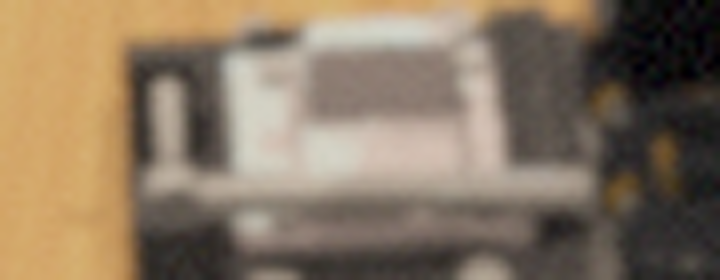

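```bash
python3 -m handwheel '0 0 1 0 0;0 0 1.5 0 0;0 0 1.5 -3 0;0 0 1.5 -6 0;0 0 1.5 -9 0;0 0 1.5 -11 0;0 0 1.5 -11 0' 60; python3 - <<'E'
from h import *
s=robot.state();print(WF(s["tcp_pos"]))
c=cam("side");save(c,"t3s");crop(c,270,205,360,240,8,"t3z")
E
```

```text
t: 35.4
tcp_pos: [0.4168, -0.1285, 0.0107]
orientation: [-179.9, 0.1, -173.1]
force: [3.8, -3.4, 3.9]
width: 0.0157
[-101.19255507   51.04011322   10.6871732 ]
```

View pics/t3z.png

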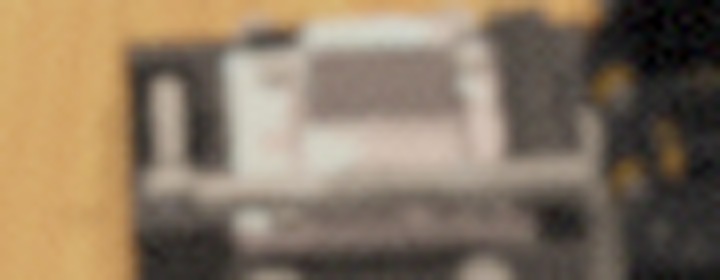

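```bash
python3 -m handwheel '0 0 -0.5 -2 0;0 0 -0.5 -3 0;0 0 -0.5 -3 0' 30; python3 -m handwheel '0 0 0 0 0;0 0 0 0 0' 5; python3 -m handwheel '0.18 0 0 0 0;0.22 0 0 0 0;0.25 0 0 0 0;0.25 0 0 0 0';  python3 - <<'E'
from h import *
s=robot.state();print(WF(s["tcp_pos"]))
c=cam("side");save(c,"t4s");crop(c,270,205,360,240,8,"t4z")
c=cam("wrist");save(c,"t4")
E
```

```text
t: 35.83
tcp_pos: [0.4166, -0.1284, 0.0131]
orientation: [-180.0, 0.1, -173.1]
force: [4.8, -3.3, 5.2]
width: 0.0155
t: 36.08
tcp_pos: [0.4166, -0.1284, 0.0131]
orientation: [-180.0, 0.0, -173.1]
force: [2.6, -3.2, 6.5]
width: 0.0158
t: 36.58
tcp_pos: [0.4152, -0.1275, 0.0118]
orientation: [179.9, -0.1, -173.1]
force: [-0.4, 0.4, 0.2]
width: 0.0235
[-102.71660257   52.2602159    11.76984464]
```

View pics/t4z.png

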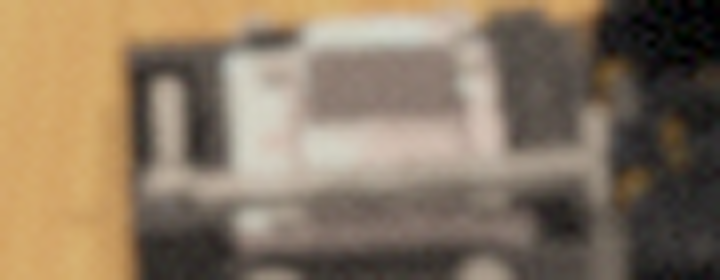

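View pics/t4.png

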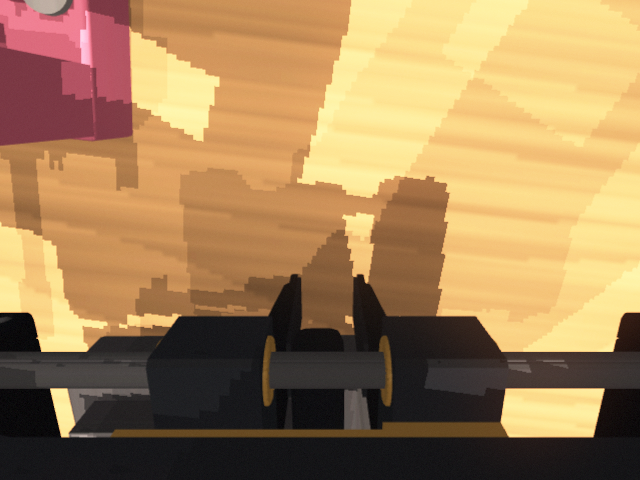

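The gate stays latched with the fingers open and no force on the tool. I'll open a little more and retreat straight up.

```bash
python3 -m handwheel '0.36 0 -2 0 0;0.36 0 -2 0 0;0.36 0 -2 -20 0;0.36 0 -2 -50 0;0.36 0 -2 -100 0;0.36 0 -2 -150 0;0.36 0 -2 -210 0;0.36 0 -2 -240 0;0.36 0 -2 -240 0;0.36 0 -2 -240 0' ;  python3 -m handwheel '0.36 20 60 0 0;0.36 -10 110 0 0;0.36 -10 110 0 0;0.36 -10 110 0 0'; python3 - <<'E'
from h import *
s=robot.state();print(WF(s["tcp_pos"]),s["force"])
for n in("wrist","side","scene"):
    c=cam(n);save(c,"u1"+n)
crop(load("u1side"),230,140,400,270,4,"u1s");crop(load("u1scene"),200,220,320,340,5,"u1c")
E
```

```text
t: 37.92
tcp_pos: [0.4158, -0.1298, 0.251]
orientation: [179.9, -0.1, -173.1]
force: [-0.6, 1.1, -0.1]
width: 0.0341
t: 38.42
tcp_pos: [0.4124, -0.0196, 0.2508]
orientation: [180.0, -0.2, -173.1]
force: [0.3, 0.1, -0.5]
width: 0.034
[-92.29881589 159.64046049 250.77859209] [ 0.29568319  0.13607934 -0.53700337]
```

View pics/u1wrist.png

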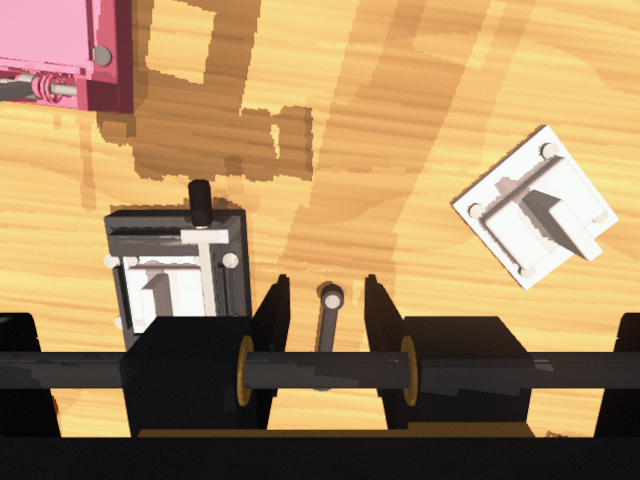

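View pics/u1s.png

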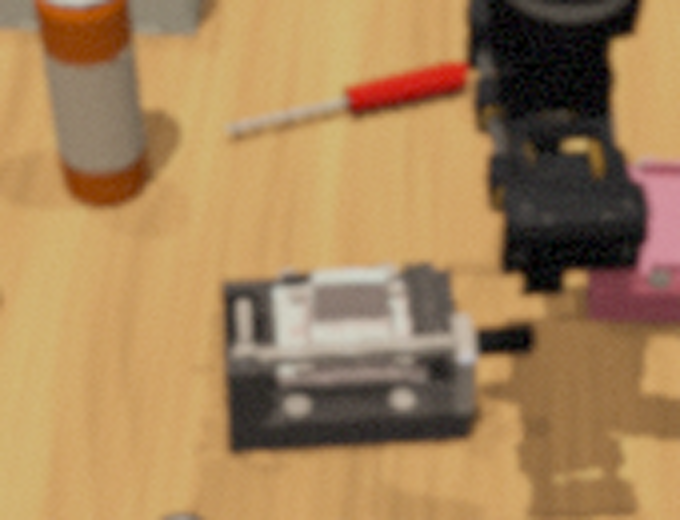

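View pics/u1scene.png

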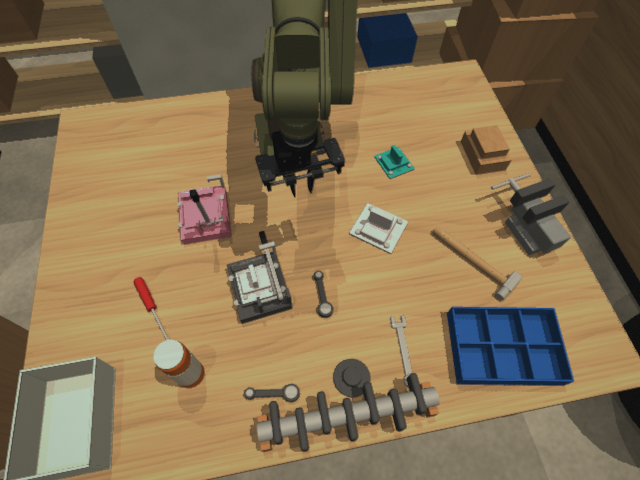

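The bar lies in the catch with its black grip at wrist px (200,203), and every bystander is at its earlier scene pixels. One last look from above the fixture to check the cover and the bar.

```bash
python3 -m handwheel '0.36 -30 -50 0 0;0.36 -60 -100 0 0;0.36 -80 -150 0 0;0.36 -80 -150 0 0;0.36 -80 -150 0 0' ; python3 - <<'E'
from h import *
c=cam("wrist");save(c,"v1");crop(c,210,110,410,310,3,"v1c")
E
```

```text
t: 39.2
tcp_pos: [0.51, -0.1598, 0.2521]
orientation: [179.9, -0.1, -173.2]
force: [0.0, 0.3, -0.1]
width: 0.0341
```

View pics/v1c.png

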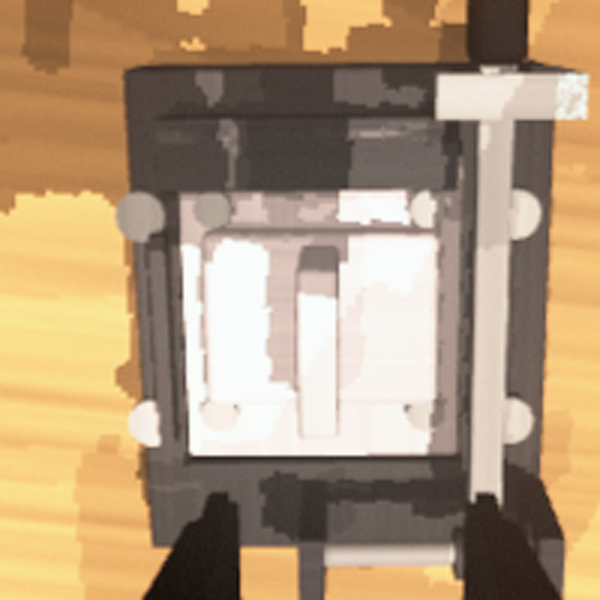

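```bash
python3 - <<'E'
from h import *
c=load("v1");k=lambda u,v:(210+u/3-.33,110+v/3-.33)
for n,(u,v),z in(("faredgeL",(192,456),38),("faredgeR",(455,456),38),("blknear",(320,232),52),("blkfar",(380,402),52),("ribfar",(318,437),92),("ribnear",(318,292),92),("flL",(182,240),38),("bar@-40L",(474,190),75),("barR",(512,190),75),("roofL",(437,118),83),("lip",(320,191),51)):
    print(n,WF(plane(c,k(u,v),z/1000)).round(1))
s=robot.state();print(s["t"],s["force"])
robot.hand_in()
E
```

```text
faredgeL [ 50.6 -45.   38. ]
faredgeR [51.1 43.5 38. ]
blknear [-27.7  -0.6  52. ]
blkfar [27.2 17.9 52. ]
ribfar [24.7 -0.9 92. ]
ribnear [-18.   -0.3  92. ]
flL [-22.9 -45.   38. ]
bar@-40L [-43.6  44.   75. ]
barR [-43.5  54.8  75. ]
roofL [-64.5  32.6  83. ]
lip [-40.1  -0.5  51. ]
39.25 [ 0.50684434 -0.12858536  0.10237736]
the job is handed in; nothing more can be done
```

The cover is loaded flat in the dark fixture and the gate is latched. I handed in at 39.3 s with the gripper clear of everything.

**What I did**
- **Cover:** I picked the smaller white cover and set it to about a 15° tilt in the grip. I slid its near edge under the lip, swung the far edge down and let go.
- **Gate:** I pinched the gate grip, pulled the bar over and down to about 1.81 rad, and pushed it sideways under the catch lip. I then let it rise into the catch, let go and backed off.

**What the last checks showed**
- **Cover:** it measures flat. The far edge is at about F x 51, inside the stop at 52. The block spans −28 to 27, and the near edge is out of sight under the lip.
- **Gate:** the bar's centre is at F y of about 49.4, inside the catch, and it stayed put after release.
- **Bystanders:** in the scene picture they are where they were.

**What went wrong or disagreed**
- **Cover tilt:** the cover would not tilt under its own weight. On my first attempt to tilt it, I overlooked the catch, and the cover's edge bumped its roof at about 11 N. That tipped it to roughly 40°, so I flattened it to about 15° against a clear bit of table.
- **Gate bar:** the bar crept about 30 mm up in the fingers, more than the 5 to 15 mm expected. I raised the grip to 60 N to get it down. I saw no clear end-stop force and judged the angle from the side picture.
- **Rib reading:** one reading in the last picture, the rib's near end at −18 instead of −25, is off. I take it to be a shadow edge I misread, because an earlier view gave −24.9.

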